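# Unstack the eyelet kit and mount the setting block

## Robot

A 7-joint arm with a two-finger parallel gripper is mounted at the origin on the work surface. World frame = base frame: x ahead of the robot, y to its left, z up, the work surface at z = 0. Lengths are in m, angles in rad, forces in N, time in s.
With the tool pointing down it reaches from about 0.4 to 0.875 m from the base axis. Payload 19.3 kg.
Tool frame: the origin (TCP) lies at the very end of the fingers, on their centre line; the grasp point (between the pads) lies 19 mm behind it; z points along the fingers, y is the line along which they close (so a half turn about z gives the same grasp; the last joint's range is limited). The gripper opens to 85 mm and grips with 20 to 120 N. Pads are 22 mm wide; open, the fingers measure 114 mm over their backs; the gripper's body (76 mm by 85 mm) begins 54 mm behind the grasp point. The pads swing forward as they close: fully open they stand 13 mm farther back than shut.
Start: joints at [1.041, 0.521, -0.036, 1.599, 0.021, 1.021, -0.113], TCP at [0.277, -0.56, 0.231] pointing down, gripper open.
Joint ranges: [-2.91, 2.91], [-0.3, 2.13], [-1.5, 1.42], [0.17, 2.43], [-1.26, 4.41], [0.16, 1.93], [-2.52, 2.52]. Speed limits (rad/s): [1.89, 1.89, 2.39, 2.39, 3.01, 3.01, 3.01].

## Interface

Orientations are given as a unit quaternion [x, y, z, w].
In Python, from cell import * gives the robot as it stands. The module is installed in compiled form; this text tells all that it offers.
- The arm moves only by the tool move_arm, never from a script. Its argument "plan" is a list of rows, each an object of numbers: "dx", "dy", "dz": the shift along the tool's x, y, z in m; "rx", "ry", "rz": the turn, a rotation vector about the tool's x, y, z in units of 6 degrees (1.0 is 6 degrees); "jaw": the opening in per cent of the stroke, from 0 (shut) to 100 (fully open). A call has 1 to 20 rows; each row is the pose to reach, as a shift and turn from the pose commanded when the call began, along the tool's axes at that moment; what a row does not reach only later rows make up. A row lasts 1/12 s, in which the tool goes at most 41.7 mm and 7.16 degrees, less where a joint would pass 70% of its speed; a pose out of reach is approached as far as the arm can. A call with a gripper value outside its range is refused whole. The fingers move at their own pace and stop on an object; the grip force is fixed at half the most. Time passes only in rows, so rows that repeat a pose let the fingers close. It gives the time, the measured TCP pose, the force, the opening and the grip force at its end, in the units of the state.
- observe(): the state, without advancing time (a new reading comes with each control period).
- snapshot(name): name is "side" or "top"; returns the picture (420x560x3 uint8, red, green, blue); there is no depth.
- camera_params(name): a dict with "vertical_fov" (degrees; the focal length in pixels is half the picture's height over the tangent of half this angle, whatever the lens; pixels are square), "cx", "cy" (the principal point, pixels), "R" (3x3) and "t" (3): a world point X has camera coordinates R X + t. Camera axes: x right, y down, z forward; pixel columns grow to the right and rows downward; lengths in m; the calibration is good to about 2 mm. A picture is of the moment at which its call begins. camera_params takes no time and is no camera call.
- finish_job(): hands the job in; it is judged then, once.
The state is a dict: "clock": time; "joint_pos": joint angles; "qd": joint speeds; "joint_efforts": joint torques, N m; "ee_pos": TCP position; "tcp_rot": TCP orientation; "contact_force": force on the tool from outside, world axes, zero at the start; "torque": the same for the moment, N m; "gripper_width": opening from 0.0 (shut) to 1.0 (fully open); "finger_force": force on a finger pad.
Only numpy, scipy, OpenCV 4.12 (cv2) and the standard library are available. Lean on these libraries where they do the work, as an engineer would, in place of code of your own. Each camera call takes 0.05 s, during which the arm holds its last target. There are 200 camera calls.

## Task

Get the bench ready for setting eyelets: take the stack apart, standing the brass setter on the small round tray first, then putting the round tin on the big round tray and the square tin squared up on the square tray, in either order. Last, press the beech block fully home on the two studs of the black iron anvil. Keep the setter and both tins upright all the way, leave the amber jar and the snap pliers where they are, and let everything stand released.

Things in the scene. Friction and masses are not known exactly. Their poses are not given: they have to be found in the camera images.
- setter: Brass eyelet setter, top of the stack, standing on the round tin: foot flange 34 dia x 8 high, above it a plain round shank 28 dia up to 42, then a small pointed nipple to 48 mm. 0.15 kg. Origin at the centre of its underside, z up.
- round_tin: Round steel tin, 50 dia x 36 mm high, closed, copper disc on its lid; stands on one end of the beech block with the setter on it. About 0.1 kg. Origin at the centre of its underside, z up.
- square_tin: Square steel tin, 48 x 48 x 36 mm high, closed; stands on the other end of the beech block. About 0.1 kg. Origin at the centre of its underside, x and y along its sides, z up.
- block: Beech setting block at the bottom of the stack, 130 (its x) x 54 (its y) x 36 mm high, lying on the bench, the tins 40 mm either side of its middle along x. In its underside are two round blind sockets 20 mm wide and 17 mm deep, 40 mm either side of the middle along x; turned half round it is the same. About 0.25 kg. Origin at the centre of its underside, z up.
- anvil: Flat black iron bench anvil, fixed, 160 (its x) x 90 (its y) x 22 mm high. On its top face stand two steel studs, 40 mm either side of the middle along x, 16 mm thick at the root, 14 mm high, the upper 8 mm tapering to 8 mm; they enter the block's sockets with 2 mm of play all round. Fully home, the block's underside lies on the anvil's top face, with the block along the anvil. Origin at the centre of its underside, z up.
- round_tray: Big round tray of pale wood, fixed, 80 mm dia, cork floor 5 mm above the bench inside a low rim 8 mm high (well 68 mm wide). For the round tin. Origin at the centre of its underside, z up.
- small_tray: Small round tray of pale wood, fixed, 64 mm dia, cork floor 5 mm above the bench inside a low rim 8 mm high (well 52 mm wide). For the setter. Origin at the centre of its underside, z up.
- square_tray: Square tray of pale wood, fixed, 80 x 80 mm, cork floor 5 mm above the bench inside a low rim 8 mm high (well 68 x 68 mm). For the square tin. Origin at the centre of its underside, x and y along its sides, z up.
- jar: Bystander: squat amber glass jar with a brass cap, 48 dia x 55 mm high, among the trays; leave it. Origin at the centre of its underside.
- pliers: Bystander: steel snap pliers lying beyond the trays, about 155 mm long, 60 wide, 15 mm high; leave them. Origin near the pivot on the underside, x towards the jaws.
There are look-alikes about, which are no part of the job. What is shaped like the block but pink is not meant. What is shaped like the square_tray but blue is not meant.

How it is judged:
By the outcome, as a careful person would: the job done as asked, in the order asked, and still so for the second after the job is handed in, with the robot touching nothing.
It also fails if it takes over 128 s, if anything falls off the work surface, if the arm or the gripper's body presses on something with over 40 N, if the wrist force passes 120 N, or if a joint passes its speed limit or range.

## Working session

There is one attempt and no reset: what is moved stays moved. The work goes in short steps, Python scripts to look and compute and a tool call to move; the robot and the scene stay as the last step left them, time stands still between calls to the robot, and variables do not carry over. Pictures are saved under pics/ and viewed, at most 14 in all, crops included, and the job is handed in when it is done.

Besides the shell and the picture viewer there is one more tool, called after "Call:" as name(argument=value, ...) on one line, values as JSON. move_arm: Moves the arm, as the interface text tells. Its arguments: {"type":"object","properties":{"plan":{"type":"array","items":{"type":"object","properties":{"dx":{"type":"number"},"dy":{"type":"number"},"dz":{"type":"number"},"rx":{"type":"number"},"ry":{"type":"number"},"rz":{"type":"number"},"jaw":{"type":"number"}}}}},"required":["plan"]}

```bash
mkdir -p pics
python3 - <<'E'
from cell import *
import cv2
for n in("side","top"):
    cv2.imwrite(f"pics/{n}0.png",snapshot(n)[:,:,::-1]); print(n,camera_params(n))
print(observe())
E
```

```text
side {'vertical_fov': 51.23946584900575, 'cx': 281.3356799362436, 'cy': 211.9289731447548, 'R': array([[-0.80092642, -0.59857401,  0.01503399],
       [-0.37034667,  0.4755033 , -0.79795987],
       [ 0.47048933, -0.64467494, -0.60252304]]), 't': array([0.4604101 , 0.26639502, 0.75956646])}
top {'vertical_fov': 46.59604676374429, 'cx': 285.0868152475603, 'cy': 217.3344740707272, 'R': array([[ 0.02845935, -0.99943562, -0.01784657],
       [-0.98647793, -0.02519857, -0.16194541],
       [ 0.16140431,  0.02221411, -0.98663832]]), 't': array([0.00712796, 0.57347369, 0.94152306])}
{'clock': 0.1, 'joint_pos': array([ 1.04077822,  0.52193455, -0.03632957,  1.59992064,  0.02121538,
        1.02112553, -0.11276885]), 'qd': array([-0.00045165, -0.0011554 , -0.00189554, -0.00148274,  0.0013687 ,
       -0.00158951, -0.0004351 ]), 'joint_efforts': array([ 4.39199503e-03, -9.28482485e+01,  1.98403940e+00, -3.70527112e+01,
        1.81015267e-02,  5.33662111e-03, -1.05932959e-04]), 'ee_pos': array([ 0.27720255, -0.55983613,  0.23080652]), 'tcp_rot': array([ 9.73683639e-01,  2.27903314e-01, -1.53955279e-04, -4.77080115e-04]), 'contact_force': array([-0.55444017, -0.0036778 ,  0.65130695]), 'torque': array([0.00928583, 0.00817984, 0.0204999 ]), 'finger_force': 0.0, 'gripper_width': 1.0009873101367275}
```

View pics/side0.png

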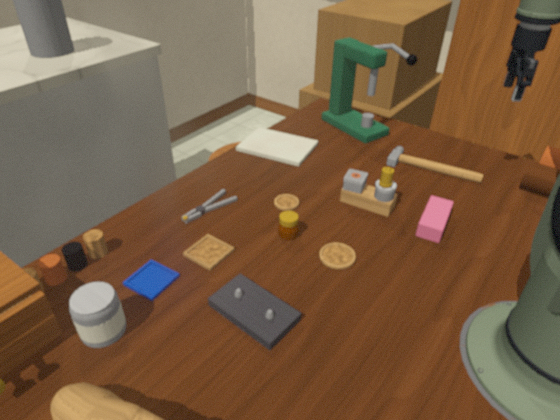

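View pics/top0.png

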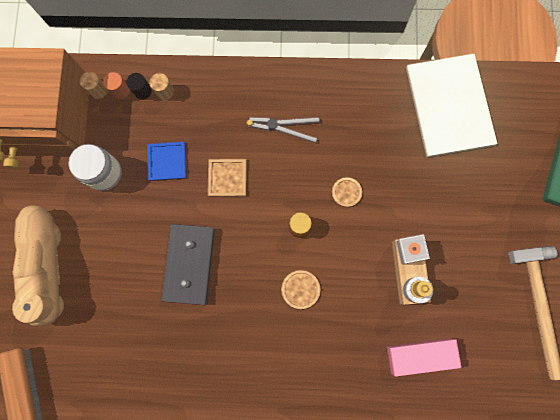

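The side view has the stack at about (370,190), with the setter on the near round tin. In the top view the stack is at (412,270), the anvil at (188,265), the square tray at (227,178), the round tray at (301,290), the small tray at (347,192), the jar at (300,223) and the pliers at (285,127). I'll zoom in to get pixel positions.

```bash
cat > h.py <<'E'
import numpy as np,cv2
from scipy.spatial.transform import Rotation as Ro
from cell import *
def ray(n,u,v):
    p=camera_params(n);f=210/np.tan(np.radians(p["vertical_fov"])/2)
    R=np.array(p["R"]);C=-R.T@np.array(p["t"])
    return C,R.T@np.array([(u-p["cx"])/f,(v-p["cy"])/f,1])
def at(n,u,v,z):
    C,d=ray(n,u,v);return (C+d*(z-C[2])/d[2])[:2]
def px(n,X):
    p=camera_params(n);f=210/np.tan(np.radians(p["vertical_fov"])/2)
    c=np.array(p["R"])@X+p["t"];return c[:2]/c[2]*f+[p["cx"],p["cy"]]
def crop(src,dst,x,y,w,h,s):
    im=cv2.imread(src)[y:y+h,x:x+w];im=cv2.resize(im,None,fx=s,fy=s,interpolation=cv2.INTER_CUBIC)
    for i in range(0,w,10):
        cv2.line(im,(i*s,0),(i*s,6 if i%50 else 16),(255,255,255),1)
    for i in range(0,h,10):
        cv2.line(im,(0,i*s),(6 if i%50 else 16,i*s),(255,255,255),1)
    cv2.imwrite(dst,im)
E
python3 - <<'E'
from h import *
crop("pics/top0.png","pics/c1.png",380,220,70,100,6)
crop("pics/top0.png","pics/c2.png",150,150,220,165,3)
crop("pics/side0.png","pics/c3.png",330,160,80,60,8)
E
```

```text
(no output)
```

View pics/c1.png

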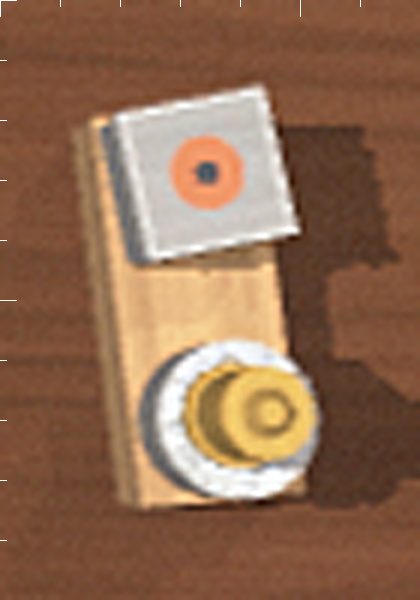

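View pics/c2.png

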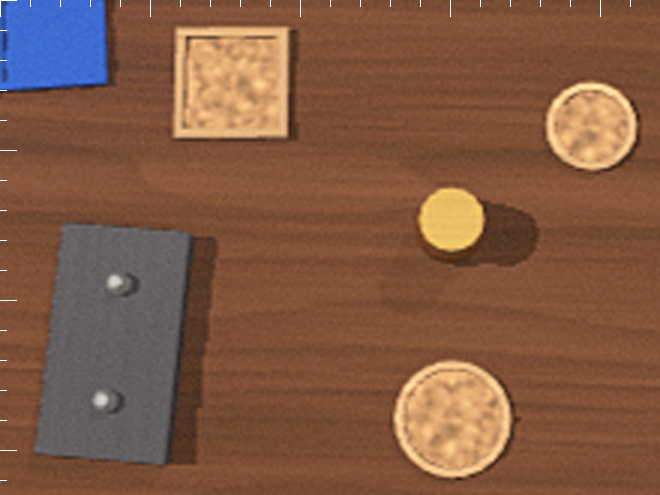

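View pics/c3.png

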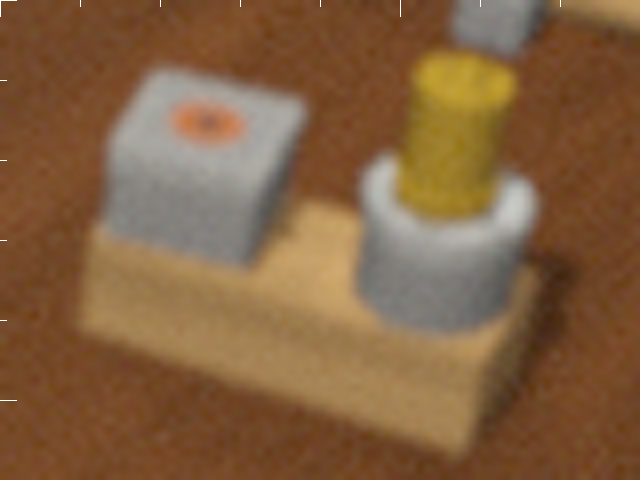

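```bash
cat > m.py <<'E'
from h import *
a=lambda pts,s,o,z:np.array([at("top",p[0]/s+o[0]-.5+.5/s,p[1]/s+o[1]-.5+.5/s,z) for p in pts])
A=(6,(380,220));B=(3,(150,150))
np.set_printoptions(precision=4,suppress=True)
def rect(n,c):
    e=[c[(i+1)%4]-c[i] for i in range(4)]
    print(n,c.mean(0),"edges",[round(float(np.hypot(*x)),4) for x in e],"ang mod90",[round(float(np.degrees(np.arctan2(x[1],x[0]))%90),1) for x in e])
rect("sqtin",a([(114,115),(264,87),(298,234),(148,262)],*A,.072))
print("sq disc",a([(207,173)],*A,.072))
print("round tin",a([(236,420)],*A,.072),"setter",a([(271,412)],*A,.12),a([(266,413)],*A,.114))
b=a([(93,120),(133,505),(305,495)],*A,.036);print("block",b,(b[0]+b[2])/2,np.degrees(np.arctan2(*(b[1]-b[0])[::-1])),[np.hypot(*(b[i+1]-b[i])) for i in(0,1)])
rect("anvil",a([(63,224),(190,235),(166,464),(37,453)],*B,.022))
s=a([(117,282),(101,400)],*B,.036);print("studs",s,s.mean(0),np.degrees(np.arctan2(*(s[0]-s[1])[::-1])),np.hypot(*(s[0]-s[1])))
rect("sqtray",a([(175,28),(290,28),(290,138),(174,138)],*B,.008))
print("small",a([(591.5,126)],*B,.008),"round",a([(453,419)],*B,.008),"jar",a([(452,219)],*B,.055))
b=lambda x,y,z:at("side",x/8+330-.44,y/8+160-.44,z)
print("side: setter",b(465,80,.114),"sqdisc",b(208,122,.072),"block corners bottom",b(78,328,0),b(462,455,0))
s=observe();print(Ro.from_quat(s["tcp_rot"]).as_matrix())
E
python3 m.py
```

```text
sqtin [ 0.5137 -0.2302] edges [0.0498, 0.0486, 0.0494, 0.0486] ang mod90 [12.1, 12.0, 12.1, 12.5]
sq disc [[ 0.5141 -0.2305]]
round tin [[ 0.4351 -0.2386]] setter [[ 0.4367 -0.2371]] [[ 0.4365 -0.2372]]
block [[ 0.5349 -0.2012]
 [ 0.4072 -0.2134]
 [ 0.4121 -0.27  ]] [ 0.4735 -0.2356] -174.56492870130984 [np.float64(0.12828085804452605), np.float64(0.056806148880319485)]
anvil [0.4753 0.2204] edges [0.0889, 0.1565, 0.0881, 0.1571] ang mod90 [86.5, 87.1, 86.9, 87.4]
studs [[0.5154 0.2178]
 [0.4358 0.2238]] [0.4756 0.2208] -4.270472713989614 0.07991153684016389
sqtray [0.6632 0.1502] edges [0.0828, 0.0806, 0.0825, 0.0807] ang mod90 [1.3, 2.4, 1.4, 2.6]
small [[ 0.6379 -0.1059]] round [[ 0.4303 -0.0128]] jar [[ 0.5617 -0.0084]]
side: setter [ 0.4384 -0.2417] sqdisc [ 0.5167 -0.235 ] block corners bottom [ 0.538  -0.2037] [ 0.4082 -0.2187]
[[ 0.8961  0.4438 -0.0005]
 [ 0.4438 -0.8961  0.0009]
 [-0.0001 -0.001  -1.    ]]
```

```bash
cat >> h.py <<'E'
def go(*targets):
    s=observe();R=Ro.from_quat(s["tcp_rot"]).as_matrix();th=np.degrees(np.arctan2(R[1,0],R[0,0]))
    print("ee",s["ee_pos"].round(4),"th",round(th,2),"F",s["contact_force"].round(1),"w",round(s["gripper_width"],3),"ff",round(s["finger_force"],1),"t",round(s["clock"],2),"tilt",R[:2,2].round(4))
    for x,y,z,t in targets:
        d=R.T@(np.array([x,y,z])-s["ee_pos"]);c,sn=np.cos(np.radians(t)),np.sin(np.radians(t))
        rv=Ro.from_matrix(R.T@np.array([[c,sn,0],[sn,-c,0],[0,0,-1]])).as_rotvec(degrees=True)/6
        print("d",d.round(4),"r",rv.round(3),"rows",round(max(np.linalg.norm(d)/.0417,np.linalg.norm(rv)*6/7.16),1))
E
python3 -c "
from h import *
go((.437,-.239,.231,6),(.437,-.239,.16,6))"
```

```text
ee [ 0.2772 -0.5598  0.2308] th 26.35 F [-0.6 -0.   0.7] w 1.001 ff 0.0 t 0.1 tilt [-0.0005  0.0009]
d [ 0.2856 -0.2166 -0.    ] r [-9.000e-03  2.000e-03  3.391e+00] rows 8.6
d [ 0.2856 -0.2165  0.071 ] r [-9.000e-03  2.000e-03  3.391e+00] rows 8.8
```

Call:
move_arm(plan=[{"dx": 0.1, "dy": -0.076, "rz": 1.2}, {"dx": 0.1, "dy": -0.076, "rz": 1.2}, {"dx": 0.1, "dy": -0.076, "rz": 1.2}, {"dx": 0.1, "dy": -0.076, "rz": 1.2}, {"dx": 0.2856, "dy": -0.2166, "rz": 3.391}, {"dx": 0.2856, "dy": -0.2166, "rz": 3.391}, {"dx": 0.2856, "dy": -0.2166, "rz": 3.391}, {"dx": 0.2856, "dy": -0.2166, "rz": 3.391}, {"dx": 0.2856, "dy": -0.2166, "rz": 3.391}, {"dx": 0.2856, "dy": -0.2166, "rz": 3.391}, {"dx": 0.2856, "dy": -0.2166, "rz": 3.391}, {"dx": 0.2856, "dy": -0.2166, "dz": 0.071, "rz": 3.391}, {"dx": 0.2856, "dy": -0.2166, "dz": 0.071, "rz": 3.391}, {"dx": 0.2856, "dy": -0.2166, "dz": 0.071, "rz": 3.391}, {"dx": 0.2856, "dy": -0.2166, "dz": 0.071, "rz": 3.391}, {"dx": 0.2856, "dy": -0.2166, "dz": 0.071, "rz": 3.391}])

```text
invalid input at $.plan[0]: expected keys dx, dy, dz, rx, ry, rz, jaw
```

Run:
```python
from h import *
go((.437,-.239,.088,6))
cv2.imwrite("pics/t1.png",snapshot("top")[:,:,::-1]);cv2.imwrite("pics/s1.png",snapshot("side")[:,:,::-1])
crop("pics/s1.png","pics/c4.png",320,110,100,100,6)
```

```text
ee [ 0.2772 -0.5598  0.2308] th 26.35 F [-0.6 -0.   0.7] w 1.001 ff 0.0 t 0.1 tilt [-0.0005  0.0009]
d [ 0.2856 -0.2164  0.143 ] r [-9.000e-03  2.000e-03  3.391e+00] rows 9.3
```

View pics/c4.png

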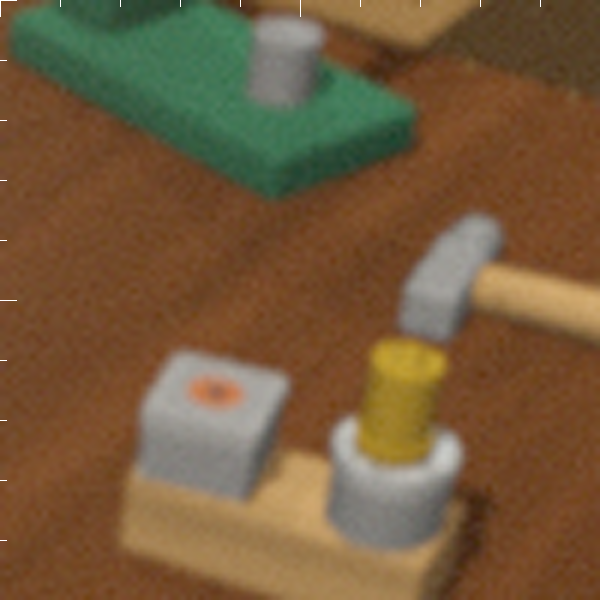

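The plan was refused because every row needs all seven keys, so the arm hasn't moved and the stack is unchanged. I'll resend it with full rows.

Call:
move_arm(plan=[{"dx": 0.2856, "dy": -0.2166, "dz": 0, "rx": 0, "ry": 0, "rz": 3.391, "jaw": 100}, {"dx": 0.2856, "dy": -0.2166, "dz": 0, "rx": 0, "ry": 0, "rz": 3.391, "jaw": 100}, {"dx": 0.2856, "dy": -0.2166, "dz": 0, "rx": 0, "ry": 0, "rz": 3.391, "jaw": 100}, {"dx": 0.2856, "dy": -0.2166, "dz": 0, "rx": 0, "ry": 0, "rz": 3.391, "jaw": 100}, {"dx": 0.2856, "dy": -0.2166, "dz": 0, "rx": 0, "ry": 0, "rz": 3.391, "jaw": 100}, {"dx": 0.2856, "dy": -0.2166, "dz": 0, "rx": 0, "ry": 0, "rz": 3.391, "jaw": 100}, {"dx": 0.2856, "dy": -0.2166, "dz": 0, "rx": 0, "ry": 0, "rz": 3.391, "jaw": 100}, {"dx": 0.2856, "dy": -0.2166, "dz": 0, "rx": 0, "ry": 0, "rz": 3.391, "jaw": 100}, {"dx": 0.2856, "dy": -0.2166, "dz": 0, "rx": 0, "ry": 0, "rz": 3.391, "jaw": 100}, {"dx": 0.2856, "dy": -0.2166, "dz": 0, "rx": 0, "ry": 0, "rz": 3.391, "jaw": 100}, {"dx": 0.2856, "dy": -0.2166, "dz": 0.071, "rx": 0, "ry": 0, "rz": 3.391, "jaw": 100}, {"dx": 0.2856, "dy": -0.2166, "dz": 0.071, "rx": 0, "ry": 0, "rz": 3.391, "jaw": 100}, {"dx": 0.2856, "dy": -0.2166, "dz": 0.071, "rx": 0, "ry": 0, "rz": 3.391, "jaw": 100}, {"dx": 0.2856, "dy": -0.2166, "dz": 0.071, "rx": 0, "ry": 0, "rz": 3.391, "jaw": 100}])

```text
clock: 1.37
ee_pos: [0.4365, -0.2393, 0.16]
tcp_rot: [0.999, 0.052, -0.001, -0.001]
contact_force: [-0.0, -0.1, 1.4]
gripper_width: 0.998
finger_force: 0.0
```

Run:
```python
from h import *
go((.437,-.239,.088,6))
cv2.imwrite("pics/t1.png",snapshot("top")[:,:,::-1]);cv2.imwrite("pics/s1.png",snapshot("side")[:,:,::-1])
crop("pics/s1.png","pics/c5.png",320,110,100,100,6)
```

```text
ee [ 0.4365 -0.2393  0.16  ] th 5.98 F [-0.  -0.1  1.4] w 0.998 ff 0.0 t 1.37 tilt [-0.0025  0.001 ]
d [ 0.0007 -0.0001  0.072 ] r [-0.012  0.023 -0.003] rows 1.7
```

View pics/c5.png

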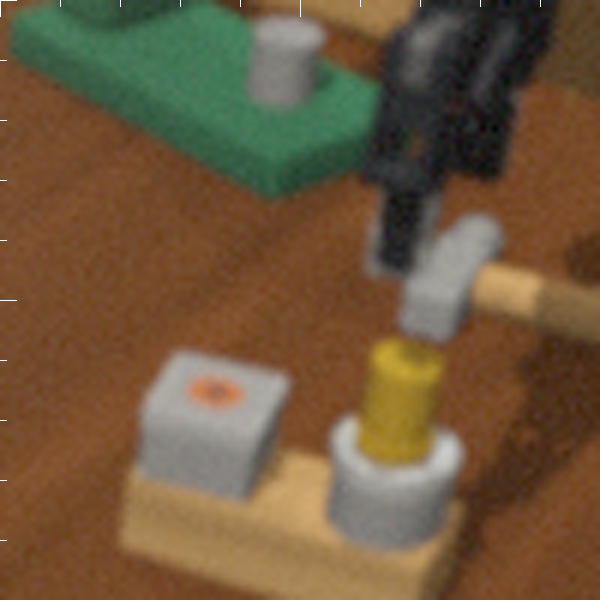

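Run:
```python
from h import *
for y in(.042,0,-.042):
  for z in (.16,.173): print(y,z,px("side",np.array([.4365-.1*y,-.2393+y,z])),(px("side",np.array([.4365-.1*y,-.2393+y,z]))-[320,110])*6)
print((px("side",np.array([.437,-.239,.114]))-[320,110])*6)
crop("pics/t1.png","pics/c6.png",370,200,100,120,5)
```

```text
0.042 0.16 [384.74958042 161.16533368] [388.49748252 306.99200205]
0.042 0.173 [385.65798113 156.15442357] [393.94788681 276.92654139]
0 0.16 [391.13571038 153.39056503] [426.8142623  260.34339015]
0 0.173 [392.06739264 148.46308677] [432.40435586 230.77852064]
-0.042 0.16 [397.16906832 146.04527728] [463.01440993 216.2716637 ]
-0.042 0.173 [398.12008972 141.1998097 ] [468.72053829 187.1988582 ]
[406.22711111 361.32108092]
```

View pics/c6.png

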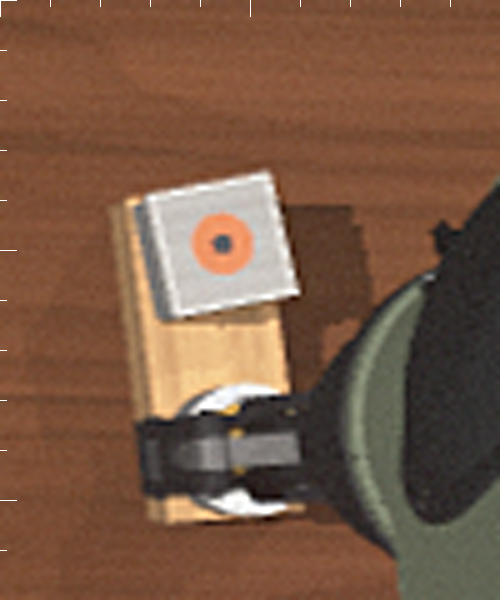

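The top view shows the fingers centred over the setter, and the projections agree with that. I'll descend and grip.

Call:
move_arm(plan=[{"dx": 0.0005, "dy": 0, "dz": 0.03, "rx": 0, "ry": 0, "rz": 0, "jaw": 100}, {"dx": 0.0005, "dy": 0, "dz": 0.055, "rx": 0, "ry": 0, "rz": 0, "jaw": 100}, {"dx": 0.0005, "dy": 0, "dz": 0.073, "rx": 0, "ry": 0, "rz": 0, "jaw": 100}, {"dx": 0.0005, "dy": 0, "dz": 0.073, "rx": 0, "ry": 0, "rz": 0, "jaw": 100}, {"dx": 0.0005, "dy": 0, "dz": 0.073, "rx": 0, "ry": 0, "rz": 0, "jaw": 50}, {"dx": 0.0005, "dy": 0, "dz": 0.073, "rx": 0, "ry": 0, "rz": 0, "jaw": 40}, {"dx": 0.0005, "dy": 0, "dz": 0.073, "rx": 0, "ry": 0, "rz": 0, "jaw": 30}, {"dx": 0.0005, "dy": 0, "dz": 0.073, "rx": 0, "ry": 0, "rz": 0, "jaw": 20}, {"dx": 0.0005, "dy": 0, "dz": 0.073, "rx": 0, "ry": 0, "rz": 0, "jaw": 10}, {"dx": 0.0005, "dy": 0, "dz": 0.073, "rx": 0, "ry": 0, "rz": 0, "jaw": 10}, {"dx": 0.0005, "dy": 0, "dz": 0.073, "rx": 0, "ry": 0, "rz": 0, "jaw": 10}, {"dx": 0.0005, "dy": 0, "dz": 0.073, "rx": 0, "ry": 0, "rz": 0, "jaw": 10}])

```text
clock: 2.47
ee_pos: [0.4382, -0.2394, 0.0881]
tcp_rot: [0.999, 0.052, 0.001, 0.0]
contact_force: [-0.3, 0.7, 12.2]
gripper_width: 0.306
finger_force: 58.4
```

Run:
```python
from h import *
go((.437,-.239,.16,6),(.637,-.106,.16,6),(.637,-.106,.021,6))
```

```text
ee [ 0.4382 -0.2394  0.0881] th 5.99 F [-0.3  0.7 12.2] w 0.306 ff 58.4 t 2.47 tilt [ 0.0013 -0.0006]
d [-0.001  -0.0005 -0.0719] r [ 0.007 -0.011 -0.001] rows 1.7
d [ 0.2118 -0.1119 -0.0717] r [ 0.007 -0.011 -0.001] rows 6.0
d [ 0.2116 -0.112   0.0673] r [ 0.007 -0.011 -0.001] rows 6.0
```

Call:
move_arm(plan=[{"dx": 0, "dy": 0, "dz": -0.015, "rx": 0, "ry": 0, "rz": 0, "jaw": 10}, {"dx": 0, "dy": 0, "dz": -0.035, "rx": 0, "ry": 0, "rz": 0, "jaw": 10}, {"dx": 0, "dy": 0, "dz": -0.055, "rx": 0, "ry": 0, "rz": 0, "jaw": 10}, {"dx": 0.02, "dy": -0.0104, "dz": -0.06, "rx": 0, "ry": 0, "rz": 0, "jaw": 10}, {"dx": 0.044, "dy": -0.0229, "dz": -0.06, "rx": 0, "ry": 0, "rz": 0, "jaw": 10}, {"dx": 0.07, "dy": -0.0364, "dz": -0.06, "rx": 0, "ry": 0, "rz": 0, "jaw": 10}, {"dx": 0.096, "dy": -0.05, "dz": -0.06, "rx": 0, "ry": 0, "rz": 0, "jaw": 10}, {"dx": 0.122, "dy": -0.0635, "dz": -0.06, "rx": 0, "ry": 0, "rz": 0, "jaw": 10}, {"dx": 0.148, "dy": -0.077, "dz": -0.06, "rx": 0, "ry": 0, "rz": 0, "jaw": 10}, {"dx": 0.174, "dy": -0.0905, "dz": -0.06, "rx": 0, "ry": 0, "rz": 0, "jaw": 10}, {"dx": 0.196, "dy": -0.102, "dz": -0.06, "rx": 0, "ry": 0, "rz": 0, "jaw": 10}, {"dx": 0.213, "dy": -0.1108, "dz": -0.05, "rx": 0, "ry": 0, "rz": 0, "jaw": 10}, {"dx": 0.213, "dy": -0.1108, "dz": -0.03, "rx": 0, "ry": 0, "rz": 0, "jaw": 10}, {"dx": 0.213, "dy": -0.1108, "dz": -0.01, "rx": 0, "ry": 0, "rz": 0, "jaw": 10}, {"dx": 0.213, "dy": -0.1108, "dz": 0.01, "rx": 0, "ry": 0, "rz": 0, "jaw": 10}, {"dx": 0.213, "dy": -0.1108, "dz": 0.03, "rx": 0, "ry": 0, "rz": 0, "jaw": 10}, {"dx": 0.213, "dy": -0.1108, "dz": 0.045, "rx": 0, "ry": 0, "rz": 0, "jaw": 10}, {"dx": 0.213, "dy": -0.1108, "dz": 0.055, "rx": 0, "ry": 0, "rz": 0, "jaw": 10}, {"dx": 0.213, "dy": -0.1108, "dz": 0.055, "rx": 0, "ry": 0, "rz": 0, "jaw": 10}])

```text
clock: 4.05
ee_pos: [0.6368, -0.1065, 0.0304]
tcp_rot: [0.999, 0.052, -0.001, -0.0]
contact_force: [-0.1, -0.3, -2.2]
gripper_width: 0.307
finger_force: 59.3
```

Run:
```python
from h import *
go((.6385,-.107,.021,6))
cv2.imwrite("pics/t2.png",snapshot("top")[:,:,::-1]);cv2.imwrite("pics/s2.png",snapshot("side")[:,:,::-1])
crop("pics/s2.png","pics/a.png",245,140,100,100,4)
crop("pics/t2.png","pics/b.png",310,140,100,100,4)
cv2.imwrite("pics/c7.png",np.hstack([cv2.imread("pics/a.png"),cv2.imread("pics/b.png")]))
```

```text
ee [ 0.6368 -0.1065  0.0304] th 6.0 F [-0.1 -0.3 -2.2] w 0.307 ff 59.3 t 4.05 tilt [-0.0028  0.0004]
d [0.0016 0.0006 0.0094] r [-0.006  0.027  0.001] rows 0.2
```

View pics/c7.png

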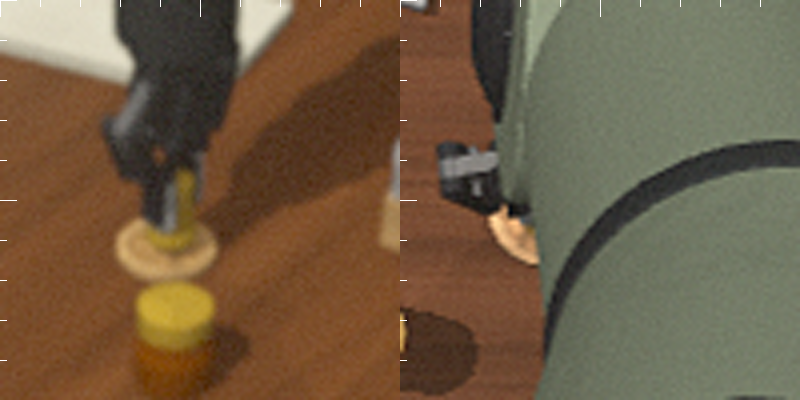

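Run:
```python
from h import *
q=lambda *X:((px("side",np.array(X))-[245,140])*4+1.5).round(1)
print("flange under",q(.638,-.1065,.0144),"shank top",q(.638,-.1065,.0144+.042),"tray rim c",q(.6385,-.107,.008),"rim ext L/R/T/B",[q(.6385+.032*c,-.107+.032*s,.008) for c,s in((.8,.6),(-.8,-.6),(.6,-.8),(-.6,.8))])
crop("pics/s2.png","pics/c8.png",265,160,50,55,10)
```

```text
flange under [167.8 239.1] shank top [169.3 184.3] tray rim c [167.4 246.6] rim ext L/R/T/B [array([117.5, 246.1]), array([217.2, 247.2]), array([166.9, 218.2]), array([168. , 276.4])]
```

View pics/c8.png

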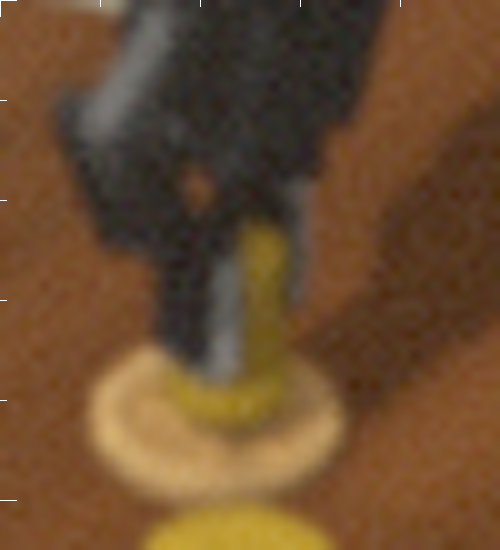

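Call:
move_arm(plan=[{"dx": 0.0015, "dy": 0, "dz": 0.004, "rx": 0, "ry": 0, "rz": 0, "jaw": 10}, {"dx": 0.0015, "dy": 0, "dz": 0.007, "rx": 0, "ry": 0, "rz": 0, "jaw": 10}, {"dx": 0.0015, "dy": 0, "dz": 0.0085, "rx": 0, "ry": 0, "rz": 0, "jaw": 10}, {"dx": 0.0015, "dy": 0, "dz": 0.0092, "rx": 0, "ry": 0, "rz": 0, "jaw": 10}, {"dx": 0.0015, "dy": 0, "dz": 0.0092, "rx": 0, "ry": 0, "rz": 0, "jaw": 10}, {"dx": 0.0015, "dy": 0, "dz": 0.0092, "rx": 0, "ry": 0, "rz": 0, "jaw": 10}])

```text
clock: 4.65
ee_pos: [0.6395, -0.1066, 0.0232]
tcp_rot: [0.999, 0.052, 0.0, 0.0]
contact_force: [0.8, -0.5, -1.6]
gripper_width: 0.306
finger_force: 59.4
```

Call:
move_arm(plan=[{"dx": 0, "dy": 0, "dz": 0.001, "rx": 0, "ry": 0, "rz": 0, "jaw": 10}, {"dx": 0, "dy": 0, "dz": 0.002, "rx": 0, "ry": 0, "rz": 0, "jaw": 10}, {"dx": 0, "dy": 0, "dz": 0.002, "rx": 0, "ry": 0, "rz": 0, "jaw": 10}, {"dx": 0, "dy": 0, "dz": 0.002, "rx": 0, "ry": 0, "rz": 0, "jaw": 10}])

```text
clock: 4.98
ee_pos: [0.6396, -0.1067, 0.0213]
tcp_rot: [0.999, 0.052, 0.0, 0.0]
contact_force: [-0.7, 0.2, 3.7]
gripper_width: 0.303
finger_force: 59.8
```

Call:
move_arm(plan=[{"dx": 0, "dy": 0, "dz": 0, "rx": 0, "ry": 0, "rz": 0, "jaw": 30}, {"dx": 0, "dy": 0, "dz": 0, "rx": 0, "ry": 0, "rz": 0, "jaw": 50}, {"dx": 0, "dy": 0, "dz": 0, "rx": 0, "ry": 0, "rz": 0, "jaw": 60}, {"dx": 0, "dy": 0, "dz": 0, "rx": 0, "ry": 0, "rz": 0, "jaw": 60}, {"dx": 0, "dy": 0, "dz": -0.01, "rx": 0, "ry": 0, "rz": 0, "jaw": 60}, {"dx": 0, "dy": 0, "dz": -0.03, "rx": 0, "ry": 0, "rz": 0, "jaw": 60}, {"dx": 0, "dy": 0, "dz": -0.06, "rx": 0, "ry": 0, "rz": 0, "jaw": 60}, {"dx": 0, "dy": 0, "dz": -0.1, "rx": 0, "ry": 0, "rz": 0, "jaw": 60}, {"dx": -0.2163, "dy": 0.1103, "dz": -0.1, "rx": 0, "ry": 0, "rz": 0, "jaw": 100}, {"dx": -0.2163, "dy": 0.1103, "dz": -0.1, "rx": 0, "ry": 0, "rz": 0, "jaw": 100}, {"dx": -0.2163, "dy": 0.1103, "dz": -0.1, "rx": 0, "ry": 0, "rz": 0, "jaw": 100}, {"dx": -0.2163, "dy": 0.1103, "dz": -0.1, "rx": 0, "ry": 0, "rz": 0, "jaw": 100}, {"dx": -0.2163, "dy": 0.1103, "dz": -0.1, "rx": 0, "ry": 0, "rz": 0, "jaw": 100}, {"dx": -0.2163, "dy": 0.1103, "dz": -0.1, "rx": 0, "ry": 0, "rz": 0, "jaw": 100}, {"dx": -0.2163, "dy": 0.1103, "dz": -0.1, "rx": 0, "ry": 0, "rz": 0, "jaw": 100}, {"dx": -0.2163, "dy": 0.1103, "dz": -0.1, "rx": 0, "ry": 0, "rz": 0, "jaw": 100}, {"dx": -0.2163, "dy": 0.1103, "dz": -0.1, "rx": 0, "ry": 0, "rz": 0, "jaw": 100}])

```text
clock: 6.4
ee_pos: [0.4365, -0.2389, 0.1218]
tcp_rot: [0.999, 0.052, 0.001, 0.0]
contact_force: [0.2, -0.1, 0.1]
gripper_width: 0.998
finger_force: 0.0
```

Run:
```python
from h import *
go((.4365,-.239,.045,6))
cv2.imwrite("pics/t3.png",snapshot("top")[:,:,::-1]);cv2.imwrite("pics/s3.png",snapshot("side")[:,:,::-1])
crop("pics/s3.png","pics/a.png",255,150,60,75,8)
crop("pics/s3.png","pics/b.png",340,150,60,75,8)
crop("pics/t3.png","pics/d.png",310,150,60,75,5)
a,b,d=[cv2.resize(cv2.imread(f"pics/{k}.png"),(266,333)) for k in "abd"]
cv2.imwrite("pics/c9.png",np.hstack([a,b,d]))
```

```text
ee [ 0.4365 -0.2389  0.1218] th 5.99 F [ 0.2 -0.1  0.1] w 0.998 ff 0.0 t 6.4 tilt [ 0.0012 -0.0002]
d [-0.0001  0.0001  0.0768] r [ 0.004 -0.011 -0.002] rows 1.8
```

View pics/c9.png

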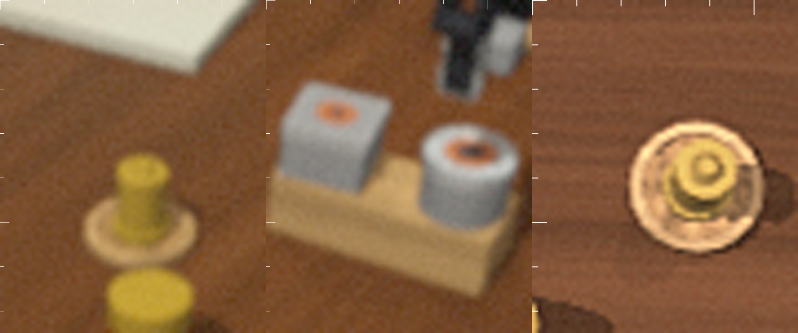

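The setter stands upright, centred in its tray (top view about (349,190)). The round tin is next.

Call:
move_arm(plan=[{"dx": 0, "dy": 0, "dz": 0.03, "rx": 0, "ry": 0, "rz": 0, "jaw": 100}, {"dx": 0, "dy": 0, "dz": 0.06, "rx": 0, "ry": 0, "rz": 0, "jaw": 100}, {"dx": 0, "dy": 0, "dz": 0.077, "rx": 0, "ry": 0, "rz": 0, "jaw": 100}, {"dx": 0, "dy": 0, "dz": 0.077, "rx": 0, "ry": 0, "rz": 0, "jaw": 100}, {"dx": 0, "dy": 0, "dz": 0.077, "rx": 0, "ry": 0, "rz": 0, "jaw": 75}, {"dx": 0, "dy": 0, "dz": 0.077, "rx": 0, "ry": 0, "rz": 0, "jaw": 65}, {"dx": 0, "dy": 0, "dz": 0.077, "rx": 0, "ry": 0, "rz": 0, "jaw": 55}, {"dx": 0, "dy": 0, "dz": 0.077, "rx": 0, "ry": 0, "rz": 0, "jaw": 45}, {"dx": 0, "dy": 0, "dz": 0.077, "rx": 0, "ry": 0, "rz": 0, "jaw": 35}, {"dx": 0, "dy": 0, "dz": 0.077, "rx": 0, "ry": 0, "rz": 0, "jaw": 35}, {"dx": 0, "dy": 0, "dz": 0.077, "rx": 0, "ry": 0, "rz": 0, "jaw": 35}])

```text
clock: 7.42
ee_pos: [0.4367, -0.2391, 0.0457]
tcp_rot: [0.999, 0.052, 0.001, 0.0]
contact_force: [-2.4, 2.0, 12.7]
gripper_width: 0.567
finger_force: 60.0
```

Run:
```python
from h import *
go((.4365,-.239,.105,6),(.431,-.0135,.105,6),(.431,-.0135,.014,6))
```

```text
ee [ 0.4367 -0.2391  0.0457] th 6.0 F [-2.4  2.  12.7] w 0.567 ff 60.0 t 7.42 tilt [ 0.0022 -0.0008]
d [-0.0001 -0.0001 -0.0593] r [ 0.01 -0.02 -0.  ] rows 1.4
d [ 0.018  -0.2249 -0.0595] r [ 0.01 -0.02 -0.  ] rows 5.6
d [ 0.0178 -0.225   0.0315] r [ 0.01 -0.02 -0.  ] rows 5.5
```

Call:
move_arm(plan=[{"dx": 0, "dy": 0, "dz": -0.015, "rx": 0, "ry": 0, "rz": 0, "jaw": 35}, {"dx": 0, "dy": 0, "dz": -0.035, "rx": 0, "ry": 0, "rz": 0, "jaw": 35}, {"dx": 0.001, "dy": -0.015, "dz": -0.055, "rx": 0, "ry": 0, "rz": 0, "jaw": 35}, {"dx": 0.003, "dy": -0.04, "dz": -0.06, "rx": 0, "ry": 0, "rz": 0, "jaw": 35}, {"dx": 0.005, "dy": -0.068, "dz": -0.06, "rx": 0, "ry": 0, "rz": 0, "jaw": 35}, {"dx": 0.008, "dy": -0.098, "dz": -0.06, "rx": 0, "ry": 0, "rz": 0, "jaw": 35}, {"dx": 0.01, "dy": -0.128, "dz": -0.06, "rx": 0, "ry": 0, "rz": 0, "jaw": 35}, {"dx": 0.013, "dy": -0.158, "dz": -0.06, "rx": 0, "ry": 0, "rz": 0, "jaw": 35}, {"dx": 0.015, "dy": -0.188, "dz": -0.06, "rx": 0, "ry": 0, "rz": 0, "jaw": 35}, {"dx": 0.017, "dy": -0.211, "dz": -0.05, "rx": 0, "ry": 0, "rz": 0, "jaw": 35}, {"dx": 0.018, "dy": -0.225, "dz": -0.035, "rx": 0, "ry": 0, "rz": 0, "jaw": 35}, {"dx": 0.018, "dy": -0.225, "dz": -0.015, "rx": 0, "ry": 0, "rz": 0, "jaw": 35}, {"dx": 0.018, "dy": -0.225, "dz": 0.005, "rx": 0, "ry": 0, "rz": 0, "jaw": 35}, {"dx": 0.018, "dy": -0.225, "dz": 0.018, "rx": 0, "ry": 0, "rz": 0, "jaw": 35}, {"dx": 0.018, "dy": -0.225, "dz": 0.025, "rx": 0, "ry": 0, "rz": 0, "jaw": 35}, {"dx": 0.018, "dy": -0.225, "dz": 0.028, "rx": 0, "ry": 0, "rz": 0, "jaw": 35}, {"dx": 0.018, "dy": -0.225, "dz": 0.028, "rx": 0, "ry": 0, "rz": 0, "jaw": 35}, {"dx": 0.018, "dy": -0.225, "dz": 0.028, "rx": 0, "ry": 0, "rz": 0, "jaw": 35}])

```text
clock: 8.92
ee_pos: [0.4307, -0.0133, 0.0169]
tcp_rot: [0.999, 0.052, 0.001, -0.0]
contact_force: [-0.6, -0.1, -0.4]
gripper_width: 0.563
finger_force: 62.1
```

Call:
move_arm(plan=[{"dx": 0, "dy": 0, "dz": 0.001, "rx": 0, "ry": 0, "rz": 0, "jaw": 35}, {"dx": 0, "dy": 0, "dz": 0.002, "rx": 0, "ry": 0, "rz": 0, "jaw": 35}, {"dx": 0, "dy": 0, "dz": 0.0025, "rx": 0, "ry": 0, "rz": 0, "jaw": 35}, {"dx": 0, "dy": 0, "dz": 0.0025, "rx": 0, "ry": 0, "rz": 0, "jaw": 35}, {"dx": 0, "dy": 0, "dz": 0.0025, "rx": 0, "ry": 0, "rz": 0, "jaw": 35}])

```text
clock: 9.33
ee_pos: [0.4307, -0.0133, 0.0146]
tcp_rot: [0.999, 0.052, 0.001, 0.0]
contact_force: [-4.2, 0.4, 25.9]
gripper_width: 0.564
finger_force: 65.4
```

Call:
move_arm(plan=[{"dx": 0, "dy": 0, "dz": 0, "rx": 0, "ry": 0, "rz": 0, "jaw": 65}, {"dx": 0, "dy": 0, "dz": 0, "rx": 0, "ry": 0, "rz": 0, "jaw": 75}, {"dx": 0, "dy": 0, "dz": 0, "rx": 0, "ry": 0, "rz": 0, "jaw": 85}, {"dx": 0, "dy": 0, "dz": 0, "rx": 0, "ry": 0, "rz": 0, "jaw": 85}, {"dx": 0, "dy": 0, "dz": -0.01, "rx": 0, "ry": 0, "rz": 0, "jaw": 85}, {"dx": 0, "dy": 0, "dz": -0.03, "rx": 0, "ry": 0, "rz": 0, "jaw": 85}, {"dx": 0, "dy": 0, "dz": -0.065, "rx": 0, "ry": 0, "rz": 0, "jaw": 85}, {"dx": 0, "dy": 0, "dz": -0.105, "rx": 0, "ry": 0, "rz": 0, "jaw": 85}, {"dx": 0.0606, "dy": 0.2253, "dz": -0.105, "rx": 0, "ry": 0, "rz": -1.02, "jaw": 100}, {"dx": 0.0606, "dy": 0.2253, "dz": -0.105, "rx": 0, "ry": 0, "rz": -1.02, "jaw": 100}, {"dx": 0.0606, "dy": 0.2253, "dz": -0.105, "rx": 0, "ry": 0, "rz": -1.02, "jaw": 100}, {"dx": 0.0606, "dy": 0.2253, "dz": -0.105, "rx": 0, "ry": 0, "rz": -1.02, "jaw": 100}, {"dx": 0.0606, "dy": 0.2253, "dz": -0.105, "rx": 0, "ry": 0, "rz": -1.02, "jaw": 100}, {"dx": 0.0606, "dy": 0.2253, "dz": -0.105, "rx": 0, "ry": 0, "rz": -1.02, "jaw": 100}, {"dx": 0.0606, "dy": 0.2253, "dz": -0.105, "rx": 0, "ry": 0, "rz": -1.02, "jaw": 100}, {"dx": 0.0606, "dy": 0.2253, "dz": -0.105, "rx": 0, "ry": 0, "rz": -1.02, "jaw": 100}, {"dx": 0.0606, "dy": 0.2253, "dz": -0.105, "rx": 0, "ry": 0, "rz": -1.02, "jaw": 100}])

```text
clock: 10.75
ee_pos: [0.5136, -0.2303, 0.1189]
tcp_rot: [0.994, 0.106, -0.0, -0.0]
contact_force: [0.1, -0.2, 1.2]
gripper_width: 0.998
finger_force: 0.0
```

Run:
```python
from h import *
go((.5145,-.231,.045,12.1))
t=snapshot("top");cv2.imwrite("pics/t4.png",t[:,:,::-1]);s=snapshot("side")
# round tin check: copper disc in each view
for n,im in(("top",t),("side",s)):
    h=cv2.cvtColor(im,cv2.COLOR_RGB2HSV).astype(int)
    m=((h[...,0]<14)&(h[...,1]>110)&(h[...,2]>190)).astype(np.uint8)
    k,l,st,c=cv2.connectedComponentsWithStats(m)
    for i in range(1,k):
        if st[i,4]>12: print(n,st[i,4],c[i].round(1),at(n,*c[i],.041).round(4),at(n,*c[i],.072).round(4))
```

```text
ee [ 0.5136 -0.2303  0.1189] th 12.13 F [ 0.1 -0.2  1.2] w 0.998 ff 0.0 t 10.75 tilt [-0.0004  0.0006]
d [0.0007 0.001  0.0739] r [-0.006  0.003  0.005] rows 1.8
top 6385 [497.7  30.4] [ 0.9942 -0.4243] [ 0.9758 -0.4109]
top 3234 [29.6 76.5] [0.8684 0.5836] [0.854  0.5652]
top 210 [113.4  80.6] [0.8627 0.4005] [0.8485 0.3879]
top 1126 [ 27.3 116.4] [0.778  0.5784] [0.7665 0.5601]
top 280 [ 31.8 133.2] [0.7408 0.5645] [0.7304 0.5467]
top 108 [301.  289.3] [ 0.4298 -0.013 ] [ 0.4293 -0.0125]
top 1182 [ 12.8 385.2] [0.2292 0.5437] [0.235  0.5265]
side 34 [557.9 154.6] [ 0.1267 -0.7431] [ 0.1259 -0.6742]
side 17 [342.5 243.9] [ 0.4232 -0.0166] [0.4076 0.016 ]
side 117 [ 50.3 259.6] [0.8711 0.3913] [0.8331 0.4036]
```

The round tin is centred in its tray. The square tin is next.

Call:
move_arm(plan=[{"dx": 0.0007, "dy": 0.0005, "dz": 0.03, "rx": 0, "ry": 0, "rz": 0, "jaw": 100}, {"dx": 0.0007, "dy": 0.0005, "dz": 0.058, "rx": 0, "ry": 0, "rz": 0, "jaw": 100}, {"dx": 0.0007, "dy": 0.0005, "dz": 0.074, "rx": 0, "ry": 0, "rz": 0, "jaw": 100}, {"dx": 0.0007, "dy": 0.0005, "dz": 0.074, "rx": 0, "ry": 0, "rz": 0, "jaw": 100}, {"dx": 0.0007, "dy": 0.0005, "dz": 0.074, "rx": 0, "ry": 0, "rz": 0, "jaw": 75}, {"dx": 0.0007, "dy": 0.0005, "dz": 0.074, "rx": 0, "ry": 0, "rz": 0, "jaw": 65}, {"dx": 0.0007, "dy": 0.0005, "dz": 0.074, "rx": 0, "ry": 0, "rz": 0, "jaw": 55}, {"dx": 0.0007, "dy": 0.0005, "dz": 0.074, "rx": 0, "ry": 0, "rz": 0, "jaw": 45}, {"dx": 0.0007, "dy": 0.0005, "dz": 0.074, "rx": 0, "ry": 0, "rz": 0, "jaw": 35}, {"dx": 0.0007, "dy": 0.0005, "dz": 0.074, "rx": 0, "ry": 0, "rz": 0, "jaw": 35}, {"dx": 0.0007, "dy": 0.0005, "dz": 0.074, "rx": 0, "ry": 0, "rz": 0, "jaw": 35}])

```text
clock: 11.77
ee_pos: [0.5156, -0.2314, 0.0463]
tcp_rot: [0.994, 0.106, 0.001, 0.0]
contact_force: [-1.7, 1.8, 12.3]
gripper_width: 0.546
finger_force: 61.2
```

Run:
```python
from h import *
go((.5145,-.231,.105,12.1),(.6635,.1498,.105,2),(.6635,.1498,.014,2))
# tray yaw by rectangle fit of pale wood/cork in first top picture
im=cv2.imread("pics/top0.png")[145:212,196:260]; h=cv2.cvtColor(im,cv2.COLOR_BGR2HSV)
m=(h[...,2]>150).astype(np.uint8); m=cv2.morphologyEx(m,cv2.MORPH_CLOSE,np.ones((5,5)))
c=max(cv2.findContours(m,0,1)[0],key=cv2.contourArea); b=cv2.boxPoints(cv2.minAreaRect(c))+[196,145]
w=np.array([at("top",*p,.008) for p in b]);print(b,w.mean(0),[np.degrees(np.arctan2(*(w[(i+1)%4]-w[i])[::-1]))%90 for i in range(4)])
# block & anvil yaw from stored picture t4 later
```

```text
ee [ 0.5156 -0.2314  0.0463] th 12.12 F [-1.7  1.8 12.3] w 0.546 ff 61.2 t 11.77 tilt [ 0.002  -0.0006]
d [-0.0008 -0.0006 -0.0587] r [ 0.01  -0.018  0.003] rows 1.4
d [ 0.2248 -0.3416 -0.0587] r [ 0.008 -0.018  1.687] rows 9.9
d [ 0.2246 -0.3417  0.0323] r [ 0.008 -0.018  1.687] rows 9.8
[[208. 159.]
 [246. 159.]
 [246. 195.]
 [208. 195.]] [0.66396521 0.15036564] [np.float64(1.3351187224966594), np.float64(2.3760375506720095), np.float64(1.4147874624852221), np.float64(3.102062500187849)]
```

Call:
move_arm(plan=[{"dx": 0, "dy": 0, "dz": -0.015, "rx": 0, "ry": 0, "rz": 0, "jaw": 35}, {"dx": 0, "dy": 0, "dz": -0.04, "rx": 0, "ry": 0, "rz": 0, "jaw": 35}, {"dx": 0.005, "dy": -0.008, "dz": -0.062, "rx": 0, "ry": 0, "rz": 0.1, "jaw": 35}, {"dx": 0.019, "dy": -0.029, "dz": -0.065, "rx": 0, "ry": 0, "rz": 0.2, "jaw": 35}, {"dx": 0.036, "dy": -0.055, "dz": -0.065, "rx": 0, "ry": 0, "rz": 0.35, "jaw": 35}, {"dx": 0.054, "dy": -0.082, "dz": -0.065, "rx": 0, "ry": 0, "rz": 0.5, "jaw": 35}, {"dx": 0.072, "dy": -0.109, "dz": -0.065, "rx": 0, "ry": 0, "rz": 0.65, "jaw": 35}, {"dx": 0.09, "dy": -0.137, "dz": -0.065, "rx": 0, "ry": 0, "rz": 0.8, "jaw": 35}, {"dx": 0.108, "dy": -0.164, "dz": -0.065, "rx": 0, "ry": 0, "rz": 0.95, "jaw": 35}, {"dx": 0.126, "dy": -0.192, "dz": -0.065, "rx": 0, "ry": 0, "rz": 1.1, "jaw": 35}, {"dx": 0.144, "dy": -0.219, "dz": -0.065, "rx": 0, "ry": 0, "rz": 1.25, "jaw": 35}, {"dx": 0.162, "dy": -0.246, "dz": -0.065, "rx": 0, "ry": 0, "rz": 1.4, "jaw": 35}, {"dx": 0.18, "dy": -0.274, "dz": -0.065, "rx": 0, "ry": 0, "rz": 1.55, "jaw": 35}, {"dx": 0.198, "dy": -0.301, "dz": -0.06, "rx": 0, "ry": 0, "rz": 1.69, "jaw": 35}, {"dx": 0.215, "dy": -0.325, "dz": -0.05, "rx": 0, "ry": 0, "rz": 1.69, "jaw": 35}, {"dx": 0.225, "dy": -0.341, "dz": -0.035, "rx": 0, "ry": 0, "rz": 1.69, "jaw": 35}, {"dx": 0.225, "dy": -0.341, "dz": -0.015, "rx": 0, "ry": 0, "rz": 1.69, "jaw": 35}, {"dx": 0.225, "dy": -0.341, "dz": 0.005, "rx": 0, "ry": 0, "rz": 1.69, "jaw": 35}, {"dx": 0.225, "dy": -0.341, "dz": 0.018, "rx": 0, "ry": 0, "rz": 1.69, "jaw": 35}, {"dx": 0.225, "dy": -0.341, "dz": 0.018, "rx": 0, "ry": 0, "rz": 1.69, "jaw": 35}])

```text
clock: 13.43
ee_pos: [0.6619, 0.1489, 0.0246]
tcp_rot: [1.0, 0.017, -0.002, 0.0]
contact_force: [0.2, -0.0, -0.5]
gripper_width: 0.55
finger_force: 62.4
```

Run:
```python
from h import *
go((.664,.1498,.0155,2))
```

```text
ee [0.6619 0.1489 0.0246] th 1.98 F [ 0.2 -0.  -0.5] w 0.55 ff 62.4 t 13.43 tilt [-0.0031 -0.0009]
d [ 0.0022 -0.0008  0.009 ] r [ 0.007  0.03  -0.003] rows 0.2
```

Call:
move_arm(plan=[{"dx": 0.001, "dy": -0.0005, "dz": 0.004, "rx": 0, "ry": 0, "rz": 0, "jaw": 35}, {"dx": 0.001, "dy": -0.0005, "dz": 0.007, "rx": 0, "ry": 0, "rz": 0, "jaw": 35}, {"dx": 0.001, "dy": -0.0005, "dz": 0.0085, "rx": 0, "ry": 0, "rz": 0, "jaw": 35}, {"dx": 0.001, "dy": -0.0005, "dz": 0.0085, "rx": 0, "ry": 0, "rz": 0, "jaw": 35}, {"dx": 0.001, "dy": -0.0005, "dz": 0.0085, "rx": 0, "ry": 0, "rz": 0, "jaw": 35}])

```text
clock: 13.85
ee_pos: [0.6645, 0.1498, 0.0187]
tcp_rot: [1.0, 0.017, 0.0, -0.0]
contact_force: [0.9, -0.4, -0.8]
gripper_width: 0.546
finger_force: 62.4
```

Call:
move_arm(plan=[{"dx": 0, "dy": 0, "dz": 0.001, "rx": 0, "ry": 0, "rz": 0, "jaw": 35}, {"dx": 0, "dy": 0, "dz": 0.002, "rx": 0, "ry": 0, "rz": 0, "jaw": 35}, {"dx": 0, "dy": 0, "dz": 0.003, "rx": 0, "ry": 0, "rz": 0, "jaw": 35}, {"dx": 0, "dy": 0, "dz": 0.003, "rx": 0, "ry": 0, "rz": 0, "jaw": 35}, {"dx": 0, "dy": 0, "dz": 0.003, "rx": 0, "ry": 0, "rz": 0, "jaw": 35}])

```text
clock: 14.27
ee_pos: [0.6643, 0.1499, 0.0154]
tcp_rot: [1.0, 0.017, 0.0, -0.0]
contact_force: [-3.3, -0.1, 4.0]
gripper_width: 0.554
finger_force: 62.9
```

Call:
move_arm(plan=[{"dx": 0, "dy": 0, "dz": 0, "rx": 0, "ry": 0, "rz": 0, "jaw": 65}, {"dx": 0, "dy": 0, "dz": 0, "rx": 0, "ry": 0, "rz": 0, "jaw": 75}, {"dx": 0, "dy": 0, "dz": 0, "rx": 0, "ry": 0, "rz": 0, "jaw": 85}, {"dx": 0, "dy": 0, "dz": 0, "rx": 0, "ry": 0, "rz": 0, "jaw": 85}, {"dx": 0, "dy": 0, "dz": -0.01, "rx": 0, "ry": 0, "rz": 0, "jaw": 85}, {"dx": 0, "dy": 0, "dz": -0.03, "rx": 0, "ry": 0, "rz": 0, "jaw": 85}, {"dx": 0, "dy": 0, "dz": -0.065, "rx": 0, "ry": 0, "rz": 0, "jaw": 85}, {"dx": 0, "dy": 0, "dz": -0.105, "rx": 0, "ry": 0, "rz": 0, "jaw": 85}, {"dx": 0.007, "dy": 0.1, "dz": -0.12, "rx": 0, "ry": 0, "rz": 0, "jaw": 100}, {"dx": 0.007, "dy": 0.1, "dz": -0.12, "rx": 0, "ry": 0, "rz": 0, "jaw": 100}, {"dx": 0.007, "dy": 0.1, "dz": -0.12, "rx": 0, "ry": 0, "rz": 0, "jaw": 100}, {"dx": 0.007, "dy": 0.1, "dz": -0.12, "rx": 0, "ry": 0, "rz": 0, "jaw": 100}])

```text
clock: 15.27
ee_pos: [0.6756, 0.0435, 0.1371]
tcp_rot: [1.0, 0.014, 0.001, 0.001]
contact_force: [0.3, 0.8, -0.3]
gripper_width: 1.001
finger_force: 0.0
```

Run:
```python
from h import *
go((.4745,-.2348,.12,6))
cv2.imwrite("pics/t5.png",snapshot("top")[:,:,::-1]);cv2.imwrite("pics/s5.png",snapshot("side")[:,:,::-1])
crop("pics/t5.png","pics/a.png",385,230,55,85,6)
crop("pics/t5.png","pics/b.png",195,140,70,60,6)
a,b=cv2.imread("pics/a.png"),cv2.imread("pics/b.png")
crop("pics/s5.png","pics/d.png",335,170,70,50,6)
d=cv2.imread("pics/d.png")[:300,:420]; o=np.zeros((660,750,3),np.uint8); o[:510,:330]=a;o[:300,330:]=d[:, :420];o[300:660,330:]=b
cv2.imwrite("pics/c10.png",o[:600])
```

```text
ee [0.6756 0.0435 0.1371] th 1.61 F [ 0.3  0.8 -0.3] w 1.001 ff 0.0 t 15.27 tilt [ 0.0022 -0.0027]
d [-0.2088  0.2725  0.0174] r [ 0.027 -0.019 -0.732] rows 8.2
```

View pics/c10.png

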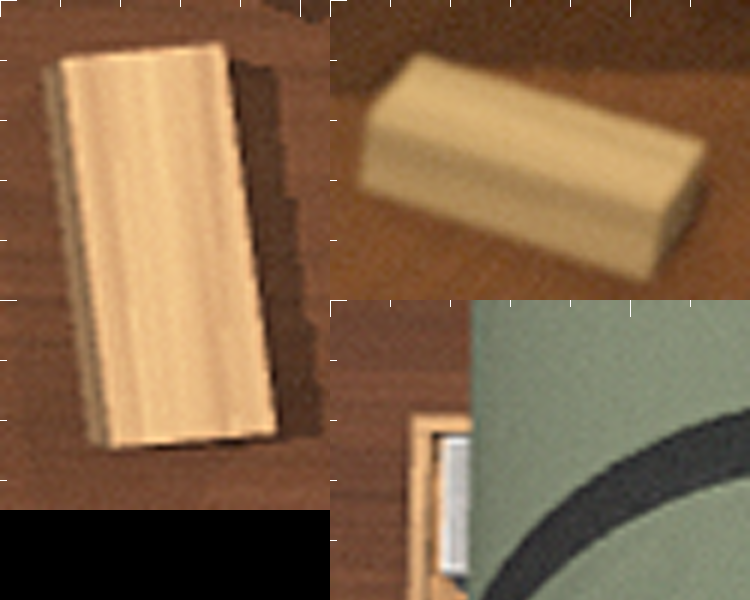

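Run:
```python
from h import *
a=lambda pts,s,o,z:np.array([at("top",p[0]/s+o[0]-.5+.5/s,p[1]/s+o[1]-.5+.5/s,z) for p in pts])
def rect(n,c):
    e=[c[(i+1)%4]-c[i] for i in range(4)]
    print(n,c.mean(0).round(4),[round(float(np.hypot(*x)),4) for x in e],[round(float(np.degrees(np.arctan2(x[1],x[0]))%90),1) for x in e])
rect("block",a([(61,60),(223,44),(276,435),(109,446)],6,(385,230),.036))
im=cv2.imread("pics/t5.png")[225:315,380:440]
h=cv2.cvtColor(im,cv2.COLOR_BGR2HSV); m=(h[...,2]>175).astype(np.uint8)
c=max(cv2.findContours(m,0,1)[0],key=cv2.contourArea); r=cv2.minAreaRect(c);b=cv2.boxPoints(r)+[380,225]
rect("blk fit",np.array([at("top",*p,.036) for p in b]))
# anvil: dark low-saturation
im=cv2.imread("pics/top0.png")[215:315,155:222];h=cv2.cvtColor(im,cv2.COLOR_BGR2HSV)
m=((h[...,1]<70)).astype(np.uint8);m=cv2.morphologyEx(m,cv2.MORPH_CLOSE,np.ones((5,5)))
c=max(cv2.findContours(m,0,1)[0],key=cv2.contourArea);b=cv2.boxPoints(cv2.minAreaRect(c))+[155,215]
rect("anvil fit",np.array([at("top",*p,.022) for p in b]))
s=cv2.imread("pics/side0.png");crop("pics/side0.png","pics/c11.png",200,265,110,85,7)
```

```text
block [ 0.4739 -0.2353] [0.0549, 0.1306, 0.0552, 0.1288] [7.2, 6.7, 5.4, 6.6]
blk fit [ 0.4745 -0.2354] [0.0561, 0.1311, 0.0549, 0.1311] [8.7, 6.1, 8.7, 6.6]
anvil fit [0.4762 0.2204] [0.1608, 0.0942, 0.1602, 0.0918] [87.8, 85.4, 86.9, 85.7]
```

View pics/c11.png

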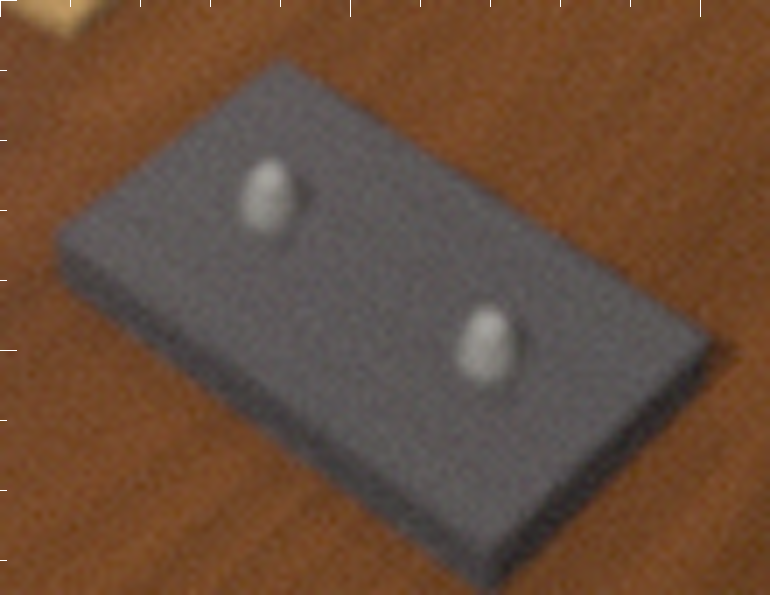

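Run:
```python
from h import *
a=lambda pts,s,o,z:np.array([at("side",p[0]/s+o[0]-.5+.5/s,p[1]/s+o[1]-.5+.5/s,z) for p in pts])
s=a([(270,169),(488,317)],7,(200,265),.034);print("studs",s,s.mean(0),np.degrees(np.arctan2(*(s[0]-s[1])[::-1])),np.hypot(*(s[0]-s[1])))
c=a([(283,60),(710,340),(487,552),(60,240)],7,(200,265),.022);print("anvil",c.mean(0),c[0]-c[1],c[1]-c[2])
c=a([(88,55),(375,147),(328,210),(40,117)],6,(335,170),.036);print("block",c.mean(0),c[0]-c[1],c[1]-c[2])
go((.4745,-.2356,.12,6.1))
```

```text
studs [[0.5199407  0.21371351]
 [0.44001764 0.21828679]] [0.47997917 0.21600015] -3.274956886143935 0.08005380004871596
anvil [0.47605158 0.22027713] [ 0.15847901 -0.00952156] [-0.00584339 -0.08877309]
block [ 0.47622933 -0.23919395] [0.13154001 0.01223855] [ 0.0042229  -0.05389017]
ee [0.6748 0.0492 0.136 ] th 1.88 F [-0.1  0.3 -0.2] w 0.997 ff 0.0 t 15.37 tilt [0.0008 0.0002]
d [-0.2096  0.2781  0.0158] r [-0.001 -0.008 -0.703] rows 8.4
```

Call:
move_arm(plan=[{"dx": -0.2096, "dy": 0.2785, "dz": 0, "rx": 0, "ry": 0, "rz": -0.703, "jaw": 100}, {"dx": -0.2096, "dy": 0.2785, "dz": 0, "rx": 0, "ry": 0, "rz": -0.703, "jaw": 100}, {"dx": -0.2096, "dy": 0.2785, "dz": 0, "rx": 0, "ry": 0, "rz": -0.703, "jaw": 100}, {"dx": -0.2096, "dy": 0.2785, "dz": 0, "rx": 0, "ry": 0, "rz": -0.703, "jaw": 100}, {"dx": -0.2096, "dy": 0.2785, "dz": 0, "rx": 0, "ry": 0, "rz": -0.703, "jaw": 100}, {"dx": -0.2096, "dy": 0.2785, "dz": 0, "rx": 0, "ry": 0, "rz": -0.703, "jaw": 100}, {"dx": -0.2096, "dy": 0.2785, "dz": 0, "rx": 0, "ry": 0, "rz": -0.703, "jaw": 100}, {"dx": -0.2096, "dy": 0.2785, "dz": 0, "rx": 0, "ry": 0, "rz": -0.703, "jaw": 100}, {"dx": -0.2096, "dy": 0.2785, "dz": 0, "rx": 0, "ry": 0, "rz": -0.703, "jaw": 100}, {"dx": -0.2096, "dy": 0.2785, "dz": 0.03, "rx": 0, "ry": 0, "rz": -0.703, "jaw": 100}, {"dx": -0.2096, "dy": 0.2785, "dz": 0.06, "rx": 0, "ry": 0, "rz": -0.703, "jaw": 100}, {"dx": -0.2096, "dy": 0.2785, "dz": 0.06, "rx": 0, "ry": 0, "rz": -0.703, "jaw": 100}, {"dx": -0.2096, "dy": 0.2785, "dz": 0.06, "rx": 0, "ry": 0, "rz": -0.703, "jaw": 100}, {"dx": -0.2096, "dy": 0.2785, "dz": 0.06, "rx": 0, "ry": 0, "rz": -0.703, "jaw": 100}])

```text
clock: 16.53
ee_pos: [0.4756, -0.2348, 0.0763]
tcp_rot: [0.999, 0.055, 0.0, 0.0]
contact_force: [0.3, -0.9, 0.9]
gripper_width: 1.0
finger_force: 0.0
```

Run:
```python
from h import *
go((.4748,-.2362,.012,6.1))
```

```text
ee [ 0.4756 -0.2348  0.0763] th 6.27 F [ 0.3 -0.9  0.9] w 1.0 ff 0.0 t 16.53 tilt [ 0.0007 -0.    ]
d [-0.001   0.0013  0.0643] r [ 0.001 -0.007  0.028] rows 1.5
```

Call:
move_arm(plan=[{"dx": -0.001, "dy": 0.0012, "dz": 0.03, "rx": 0, "ry": 0, "rz": 0.028, "jaw": 100}, {"dx": -0.001, "dy": 0.0012, "dz": 0.055, "rx": 0, "ry": 0, "rz": 0.028, "jaw": 100}, {"dx": -0.001, "dy": 0.0012, "dz": 0.064, "rx": 0, "ry": 0, "rz": 0.028, "jaw": 100}, {"dx": -0.001, "dy": 0.0012, "dz": 0.064, "rx": 0, "ry": 0, "rz": 0.028, "jaw": 100}, {"dx": -0.001, "dy": 0.0012, "dz": 0.064, "rx": 0, "ry": 0, "rz": 0.028, "jaw": 80}, {"dx": -0.001, "dy": 0.0012, "dz": 0.064, "rx": 0, "ry": 0, "rz": 0.028, "jaw": 70}, {"dx": -0.001, "dy": 0.0012, "dz": 0.064, "rx": 0, "ry": 0, "rz": 0.028, "jaw": 60}, {"dx": -0.001, "dy": 0.0012, "dz": 0.064, "rx": 0, "ry": 0, "rz": 0.028, "jaw": 50}, {"dx": -0.001, "dy": 0.0012, "dz": 0.064, "rx": 0, "ry": 0, "rz": 0.028, "jaw": 40}, {"dx": -0.001, "dy": 0.0012, "dz": 0.064, "rx": 0, "ry": 0, "rz": 0.028, "jaw": 40}, {"dx": -0.001, "dy": 0.0012, "dz": 0.064, "rx": 0, "ry": 0, "rz": 0.028, "jaw": 40}])

```text
clock: 17.45
ee_pos: [0.4748, -0.237, 0.0129]
tcp_rot: [0.999, 0.053, 0.001, 0.0]
contact_force: [-2.7, 0.6, 15.4]
gripper_width: 0.619
finger_force: 61.3
```

Run:
```python
from h import *
go((.4748,-.236,.11,6.1),(.477,.2205,.11,-3.4),(.477,.2205,.06,-3.4))
```

```text
ee [ 0.4748 -0.237   0.0129] th 6.04 F [-2.7  0.6 15.4] w 0.619 ff 61.3 t 17.45 tilt [ 0.0022 -0.0009]
d [ 0.0003 -0.0009 -0.0971] r [ 0.01 -0.02 -0.01] rows 2.3
d [ 0.0505 -0.4546 -0.0975] r [ 0.009 -0.02   1.574] rows 11.2
d [ 0.0504 -0.4547 -0.0475] r [ 0.009 -0.02   1.574] rows 11.0
```

Call:
move_arm(plan=[{"dx": 0, "dy": 0, "dz": -0.015, "rx": 0, "ry": 0, "rz": 0, "jaw": 40}, {"dx": 0, "dy": 0, "dz": -0.04, "rx": 0, "ry": 0, "rz": 0, "jaw": 40}, {"dx": 0, "dy": 0, "dz": -0.07, "rx": 0, "ry": 0, "rz": 0, "jaw": 40}, {"dx": 0.001, "dy": -0.01, "dz": -0.095, "rx": 0, "ry": 0, "rz": 0, "jaw": 40}, {"dx": 0.003, "dy": -0.03, "dz": -0.1, "rx": 0, "ry": 0, "rz": 0.1, "jaw": 40}, {"dx": 0.0066, "dy": -0.06, "dz": -0.1, "rx": 0, "ry": 0, "rz": 0.25, "jaw": 40}, {"dx": 0.01, "dy": -0.092, "dz": -0.1, "rx": 0, "ry": 0, "rz": 0.4, "jaw": 40}, {"dx": 0.0136, "dy": -0.124, "dz": -0.1, "rx": 0, "ry": 0, "rz": 0.5, "jaw": 40}, {"dx": 0.017, "dy": -0.156, "dz": -0.1, "rx": 0, "ry": 0, "rz": 0.6, "jaw": 40}, {"dx": 0.0206, "dy": -0.188, "dz": -0.1, "rx": 0, "ry": 0, "rz": 0.7, "jaw": 40}, {"dx": 0.024, "dy": -0.22, "dz": -0.1, "rx": 0, "ry": 0, "rz": 0.8, "jaw": 40}, {"dx": 0.0276, "dy": -0.252, "dz": -0.1, "rx": 0, "ry": 0, "rz": 0.9, "jaw": 40}, {"dx": 0.031, "dy": -0.284, "dz": -0.1, "rx": 0, "ry": 0, "rz": 1.0, "jaw": 40}, {"dx": 0.0346, "dy": -0.316, "dz": -0.1, "rx": 0, "ry": 0, "rz": 1.1, "jaw": 40}, {"dx": 0.038, "dy": -0.348, "dz": -0.1, "rx": 0, "ry": 0, "rz": 1.2, "jaw": 40}, {"dx": 0.0416, "dy": -0.38, "dz": -0.1, "rx": 0, "ry": 0, "rz": 1.35, "jaw": 40}, {"dx": 0.045, "dy": -0.41, "dz": -0.1, "rx": 0, "ry": 0, "rz": 1.5, "jaw": 40}, {"dx": 0.0475, "dy": -0.435, "dz": -0.1, "rx": 0, "ry": 0, "rz": 1.574, "jaw": 40}, {"dx": 0.0496, "dy": -0.4537, "dz": -0.1, "rx": 0, "ry": 0, "rz": 1.574, "jaw": 40}, {"dx": 0.0496, "dy": -0.4537, "dz": -0.1, "rx": 0, "ry": 0, "rz": 1.574, "jaw": 40}])

```text
clock: 19.12
ee_pos: [0.4752, 0.2243, 0.112]
tcp_rot: [1.0, -0.027, 0.001, -0.001]
contact_force: [-1.6, 0.8, -3.0]
gripper_width: 0.614
finger_force: 65.9
```

Run:
```python
from h import *
go((.4762,.2195,.06,-3.4))
```

```text
ee [0.4752 0.2243 0.112 ] th -3.15 F [-1.6  0.8 -3. ] w 0.614 ff 65.9 t 19.12 tilt [0.0011 0.0026]
d [0.0012 0.0049 0.052 ] r [-0.025 -0.009  0.042] rows 1.3
```

Call:
move_arm(plan=[{"dx": 0, "dy": 0, "dz": 0.015, "rx": 0, "ry": 0, "rz": 0, "jaw": 40}, {"dx": 0, "dy": 0, "dz": 0.035, "rx": 0, "ry": 0, "rz": 0, "jaw": 40}, {"dx": 0, "dy": 0, "dz": 0.05, "rx": 0, "ry": 0, "rz": 0, "jaw": 40}, {"dx": 0, "dy": 0, "dz": 0.057, "rx": 0, "ry": 0, "rz": 0, "jaw": 40}, {"dx": 0, "dy": 0, "dz": 0.057, "rx": 0, "ry": 0, "rz": 0, "jaw": 40}, {"dx": 0, "dy": 0, "dz": 0.057, "rx": 0, "ry": 0, "rz": 0, "jaw": 40}, {"dx": 0, "dy": 0, "dz": 0.057, "rx": 0, "ry": 0, "rz": 0, "jaw": 40}, {"dx": 0, "dy": 0, "dz": 0.057, "rx": 0, "ry": 0, "rz": 0, "jaw": 40}])

```text
clock: 19.78
ee_pos: [0.4761, 0.2199, 0.0551]
tcp_rot: [1.0, -0.03, 0.001, -0.0]
contact_force: [-0.9, 0.8, -2.8]
gripper_width: 0.619
finger_force: 65.9
```

Run:
```python
from h import *
go((.4762,.2195,.049,-3.4))
cv2.imwrite("pics/s6.png",snapshot("side")[:,:,::-1]);cv2.imwrite("pics/t6.png",snapshot("top")[:,:,::-1])
crop("pics/s6.png","pics/c12.png",195,245,120,100,6)
```

```text
ee [0.4761 0.2199 0.0551] th -3.43 F [-0.9  0.8 -2.8] w 0.619 ff 65.9 t 19.78 tilt [0.0012 0.0007]
d [0.0001 0.0004 0.0061] r [-0.008 -0.011 -0.005] rows 0.1
```

View pics/c12.png

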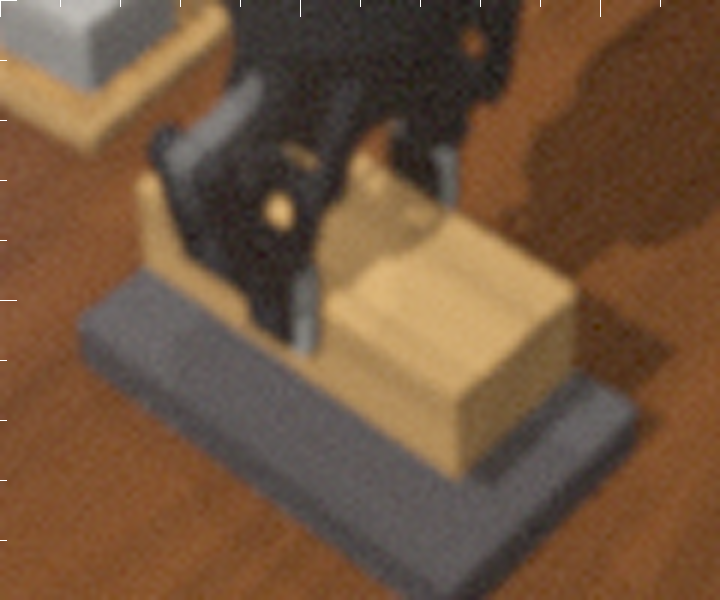

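The block hangs over the anvil, roughly aligned. Its near lower corner is at crop (458,478) and the right one at (578,370). I'll check the alignment numerically from those corners.

Run:
```python
from h import *
a=lambda p,z:at("side",p[0]/6+195-.42,p[1]/6+245-.42,z)
t=np.radians(-3.4);R=np.array([[np.cos(t),-np.sin(t)],[np.sin(t),np.cos(t)]])
zu=.0422
for p,o,z in(((458,478),(-.065,.027),zu),((459,398),(-.065,.027),zu+.036),((578,292),(-.065,-.027),zu+.036),((578,368),(-.065,-.027),zu)):
    print("block c",a(p,z)-R@np.array(o))
# what side camera expects for stud mid (measured earlier side): (.480,.216), anvil (.476,.2203)
```

```text
block c [0.47680126 0.21670269]
block c [0.47627753 0.21695399]
block c [0.47611689 0.21764021]
block c [0.47645713 0.21543031]
```

Run:
```python
from h import *
from scipy.optimize import least_squares
def sil(n,c):
    P=[]
    for z,r in((.022,.008),(.028,.008),(.036,.004)):
        for k in np.linspace(0,2*np.pi,24,endpoint=False): P.append(px(n,np.array([c[0]+r*np.cos(k),c[1]+r*np.sin(k),z])))
    P=np.array(P);return np.r_[P.min(0),P.max(0)]
obs={"side":[((240,155,298,237),7,(200,265)),((457,303,517,385),7,(200,265))],"top":[((104,270,137,298),3,(150,150)),((90,388,123,414),3,(150,150))]}
for n,L in obs.items():
    C=[]
    for b,s,o in L:
        b=np.array(b)/s+np.r_[o,o]-.5+.5/s
        r=least_squares(lambda c:sil(n,c)-b,[.4766,.2195],x_scale=.01);C.append(r.x);print(n,r.x,r.fun.round(2))
    print("mid",np.mean(C,0),np.degrees(np.arctan2(*(C[0]-C[1])[::-1])))
```

```text
side [0.51820863 0.21666823] [-0.06  1.06  0.06 -1.04]
side [0.43846523 0.22069833] [-0.03  0.81  0.03 -0.79]
mid [0.47833693 0.21868328] -2.893172887928117
top [0.5152558  0.21772795] [ 1.33  0.65 -1.33 -0.64]Traceback (most recent call last):
  File "<stdin>", line 13, in <module>
    return func(*args, **kwargs)
    vector_fun = VectorFunction(
        fun_wrapped,
    ...<6 lines>...
        workers=workers
    )
    self.J, dct = approx_derivative(
                  ~~~~~~~~~~~~~~~~~^
        self.fun_wrapped, self.x, f0=self.f, **finite_diff_options
        ^^^^^^^^^^^^^^^^^^^^^^^^^^^^^^^^^^^^^^^^^^^^^^^^^^^^^^^^^^
    )
    ^
    J, _nfev = _dense_difference(fun_wrapped, x0, f0, h,
               ~~~~~~~~~~~~~~~~~^^^^^^^^^^^^^^^^^^^^^^^^
                             use_one_sided, method,
                             ^^^^^^^^^^^^^^^^^^^^^^
                             mf)
                             ^^^
    df = [f_eval - f0 for f_eval in f_evals]
                                    ^^^^^^^
    f = np.atleast_1d(self.fun(x, *self.args, **self.kwargs))
                      ~~~~~~~~^^^^^^^^^^^^^^^^^^^^^^^^^^^^^^
    return np.atleast_1d(self.fun(x))
                         ~~~~~~~~^^^
    return self.f(x, *self.args, **self.kwargs)
           ~~~~~~^^^^^^^^^^^^^^^^^^^^^^^^^^^^^^
  File "<stdin>", line 13, in <lambda>
  File "<stdin>", line 6, in sil
  File "h.py", line 11, in px
    p=camera_params(n);f=210/np.tan(np.radians(p["vertical_fov"])/2)
ValueError: time passes only in moves, steps and waits
```

Call:
move_arm(plan=[{"dx": 0.0005, "dy": -0.0008, "dz": 0, "rx": 0, "ry": 0, "rz": 0, "jaw": 40}, {"dx": 0.0005, "dy": -0.0008, "dz": 0.003, "rx": 0, "ry": 0, "rz": 0, "jaw": 40}, {"dx": 0.0005, "dy": -0.0008, "dz": 0.006, "rx": 0, "ry": 0, "rz": 0, "jaw": 40}, {"dx": 0.0005, "dy": -0.0008, "dz": 0.009, "rx": 0, "ry": 0, "rz": 0, "jaw": 40}, {"dx": 0.0005, "dy": -0.0008, "dz": 0.012, "rx": 0, "ry": 0, "rz": 0, "jaw": 40}, {"dx": 0.0005, "dy": -0.0008, "dz": 0.014, "rx": 0, "ry": 0, "rz": 0, "jaw": 40}, {"dx": 0.0005, "dy": -0.0008, "dz": 0.014, "rx": 0, "ry": 0, "rz": 0, "jaw": 40}, {"dx": 0.0005, "dy": -0.0008, "dz": 0.014, "rx": 0, "ry": 0, "rz": 0, "jaw": 40}])

```text
clock: 20.55
ee_pos: [0.4761, 0.2204, 0.0399]
tcp_rot: [1.0, -0.03, -0.0, 0.0]
contact_force: [-0.4, -0.7, -3.3]
gripper_width: 0.615
finger_force: 65.9
```

Call:
move_arm(plan=[{"dx": 0, "dy": 0, "dz": 0.0015, "rx": 0, "ry": 0, "rz": 0, "jaw": 40}, {"dx": 0, "dy": 0, "dz": 0.003, "rx": 0, "ry": 0, "rz": 0, "jaw": 40}, {"dx": 0, "dy": 0, "dz": 0.004, "rx": 0, "ry": 0, "rz": 0, "jaw": 40}, {"dx": 0, "dy": 0, "dz": 0.005, "rx": 0, "ry": 0, "rz": 0, "jaw": 40}, {"dx": 0, "dy": 0, "dz": 0.005, "rx": 0, "ry": 0, "rz": 0, "jaw": 40}, {"dx": 0, "dy": 0, "dz": 0.005, "rx": 0, "ry": 0, "rz": 0, "jaw": 40}])

```text
clock: 21.05
ee_pos: [0.4762, 0.2205, 0.0351]
tcp_rot: [1.0, -0.03, 0.0, -0.0]
contact_force: [-0.0, -0.5, -2.1]
gripper_width: 0.617
finger_force: 66.0
```

Call:
move_arm(plan=[{"dx": 0, "dy": 0, "dz": 0.0007, "rx": 0, "ry": 0, "rz": 0, "jaw": 40}, {"dx": 0, "dy": 0, "dz": 0.0014, "rx": 0, "ry": 0, "rz": 0, "jaw": 40}, {"dx": 0, "dy": 0, "dz": 0.0014, "rx": 0, "ry": 0, "rz": 0, "jaw": 40}, {"dx": 0, "dy": 0, "dz": 0.0014, "rx": 0, "ry": 0, "rz": 0, "jaw": 40}])

```text
clock: 21.38
ee_pos: [0.4762, 0.2205, 0.0349]
tcp_rot: [1.0, -0.03, 0.0, -0.0]
contact_force: [-7.7, -3.8, 29.7]
gripper_width: 0.618
finger_force: 69.6
```

The block is seated: TCP z is 0.0349, exactly the expected home height, with firm contact. I'll release and back off.

Call:
move_arm(plan=[{"dx": 0, "dy": 0, "dz": 0, "rx": 0, "ry": 0, "rz": 0, "jaw": 70}, {"dx": 0, "dy": 0, "dz": 0, "rx": 0, "ry": 0, "rz": 0, "jaw": 85}, {"dx": 0, "dy": 0, "dz": 0, "rx": 0, "ry": 0, "rz": 0, "jaw": 95}, {"dx": 0, "dy": 0, "dz": 0, "rx": 0, "ry": 0, "rz": 0, "jaw": 95}, {"dx": 0, "dy": 0, "dz": -0.005, "rx": 0, "ry": 0, "rz": 0, "jaw": 95}, {"dx": 0, "dy": 0, "dz": -0.02, "rx": 0, "ry": 0, "rz": 0, "jaw": 95}, {"dx": 0, "dy": 0, "dz": -0.05, "rx": 0, "ry": 0, "rz": 0, "jaw": 95}, {"dx": 0, "dy": 0, "dz": -0.09, "rx": 0, "ry": 0, "rz": 0, "jaw": 95}, {"dx": 0, "dy": 0, "dz": -0.13, "rx": 0, "ry": 0, "rz": 0, "jaw": 95}, {"dx": 0, "dy": 0.25, "dz": -0.15, "rx": 0, "ry": 0, "rz": 0, "jaw": 95}, {"dx": 0, "dy": 0.25, "dz": -0.15, "rx": 0, "ry": 0, "rz": 0, "jaw": 95}, {"dx": 0, "dy": 0.25, "dz": -0.15, "rx": 0, "ry": 0, "rz": 0, "jaw": 95}, {"dx": 0, "dy": 0.25, "dz": -0.15, "rx": 0, "ry": 0, "rz": 0, "jaw": 95}, {"dx": 0, "dy": 0.25, "dz": -0.15, "rx": 0, "ry": 0, "rz": 0, "jaw": 95}, {"dx": 0, "dy": 0.25, "dz": -0.15, "rx": 0, "ry": 0, "rz": 0, "jaw": 95}, {"dx": 0, "dy": 0.25, "dz": -0.15, "rx": 0, "ry": 0, "rz": 0, "jaw": 95}, {"dx": 0, "dy": 0.25, "dz": -0.15, "rx": 0, "ry": 0, "rz": 0, "jaw": 95}, {"dx": 0, "dy": 0.25, "dz": -0.15, "rx": 0, "ry": 0, "rz": 0, "jaw": 95}])

```text
clock: 22.88
ee_pos: [0.4613, -0.029, 0.1839]
tcp_rot: [1.0, -0.03, 0.0, -0.0]
contact_force: [0.1, 1.0, 0.1]
gripper_width: 0.951
finger_force: 0.0
```

Run:
```python
from h import *
go()
t=snapshot("top")[:,:,::-1].copy();cv2.imwrite("pics/t7.png",t)
def box(y0,y1,x0,x1,f,z,n):
    im=t[y0:y1,x0:x1];h=cv2.cvtColor(im,cv2.COLOR_BGR2HSV)
    m=f(h).astype(np.uint8);m=cv2.morphologyEx(cv2.morphologyEx(m,2,np.ones((3,3))),3,np.ones((5,5)))
    c=max(cv2.findContours(m,0,1)[0],key=cv2.contourArea);b=cv2.boxPoints(cv2.minAreaRect(c))+[x0,y0]
    w=np.array([at("top",*p,z) for p in b]);e=np.roll(w,-1,0)-w
    print(n,w.mean(0).round(4),np.hypot(*e.T).round(3),(np.degrees(np.arctan2(e[:,1],e[:,0]))%90).round(1))
box(215,315,155,222,lambda h:(h[...,2]>175)&(h[...,1]>60),.058,"block")
box(145,212,196,260,lambda h:(h[...,1]<60)&(h[...,2]>130),.041,"sqtin")
box(265,315,275,328,lambda h:(h[...,1]<60)&(h[...,2]>130),.041,"rtin")
d=cv2.absdiff(t,cv2.imread("pics/top0.png")).max(2)>40
print("jar/plier diff px",d[205:240,285:325].sum(),d[110:145,240:325].sum(), "setter region diff vs t3", (cv2.absdiff(t,cv2.imread("pics/t3.png")).max(2)>40)[170:215,325:372].sum())
```

```text
ee [ 0.4613 -0.029   0.1839] th -3.45 F [0.1 1.  0.1] w 0.951 ff 0.0 t 22.88 tilt [0.0003 0.0003]
block [0.4759 0.2206] [0.131 0.056 0.131 0.055] [87.4 85.1 86.9 85.4]
sqtin [0.6631 0.1489] [0.048 0.049 0.048 0.049] [1.3 2.5 1.4 3. ]
rtin [ 0.4298 -0.013 ] [0.104 0.096 0.103 0.097] [1.6 0.8 1.7 1.8]
jar/plier diff px 1293 0 setter region diff vs t3 509
```

Run:
```python
from h import *
f=lambda n:cv2.imread(f"pics/{n}.png")
d=lambda a,b,r:int((cv2.absdiff(f(a),f(b)).max(2)>45)[r].sum())
print("jar side6 v 0",d("s6","side0",np.s_[212:240,276:302]),"pliers",d("s6","side0",np.s_[188:225,180:240]),"setter s6 v s3",d("s6","s3",np.s_[180:212,270:305]),"rtin top7? t6 v t4",d("s6","s5",np.s_[225:270,315:360]))
```

```text
jar side6 v 0 63 pliers 476 setter s6 v s3 124 rtin top7? t6 v t4 414
```

The arm is in the way of these comparisons, so I'll move it clear and compare again.

Call:
move_arm(plan=[{"dx": -0.08, "dy": 0.4, "dz": -0.04, "rx": 0, "ry": 0, "rz": 0, "jaw": 95}, {"dx": -0.08, "dy": 0.4, "dz": -0.04, "rx": 0, "ry": 0, "rz": 0, "jaw": 95}, {"dx": -0.08, "dy": 0.4, "dz": -0.04, "rx": 0, "ry": 0, "rz": 0, "jaw": 95}, {"dx": -0.08, "dy": 0.4, "dz": -0.04, "rx": 0, "ry": 0, "rz": 0, "jaw": 95}, {"dx": -0.08, "dy": 0.4, "dz": -0.04, "rx": 0, "ry": 0, "rz": 0, "jaw": 95}, {"dx": -0.08, "dy": 0.4, "dz": -0.04, "rx": 0, "ry": 0, "rz": 0, "jaw": 95}, {"dx": -0.08, "dy": 0.4, "dz": -0.04, "rx": 0, "ry": 0, "rz": 0, "jaw": 95}, {"dx": -0.08, "dy": 0.4, "dz": -0.04, "rx": 0, "ry": 0, "rz": 0, "jaw": 95}, {"dx": -0.08, "dy": 0.4, "dz": -0.04, "rx": 0, "ry": 0, "rz": 0, "jaw": 95}, {"dx": -0.08, "dy": 0.4, "dz": -0.04, "rx": 0, "ry": 0, "rz": 0, "jaw": 95}, {"dx": -0.08, "dy": 0.4, "dz": -0.04, "rx": 0, "ry": 0, "rz": 0, "jaw": 95}, {"dx": -0.08, "dy": 0.4, "dz": -0.04, "rx": 0, "ry": 0, "rz": 0, "jaw": 95}, {"dx": -0.08, "dy": 0.4, "dz": -0.04, "rx": 0, "ry": 0, "rz": 0, "jaw": 95}, {"dx": -0.08, "dy": 0.4, "dz": -0.04, "rx": 0, "ry": 0, "rz": 0, "jaw": 95}])

```text
clock: 24.1
ee_pos: [0.3587, -0.422, 0.2235]
tcp_rot: [1.0, -0.028, -0.0, -0.0]
contact_force: [0.0, -0.5, -0.1]
gripper_width: 0.95
finger_force: 0.0
```

Run:
```python
from h import *
go()
for n in("top","side"): cv2.imwrite(f"pics/{n}9.png",snapshot(n)[:,:,::-1])
f=lambda n:cv2.imread(f"pics/{n}.png")
d=lambda a,b,r:int((cv2.absdiff(f(a),f(b)).max(2)>45)[r].sum())
print("top jar",d("top9","top0",np.s_[205:240,285:325]),"pliers",d("top9","top0",np.s_[110:145,240:325]),"setter",d("top9","t3",np.s_[170:215,325:372]),"rtin v t4",d("top9","t4",np.s_[265:315,275:328]))
print("side jar",d("side9","side0",np.s_[208:240,276:302]),"pliers",d("side9","side0",np.s_[185:225,180:240]),"setter",d("side9","s3",np.s_[175:212,270:305]))
```

```text
ee [ 0.3587 -0.422   0.2235] th -3.26 F [ 0.  -0.5 -0.1] w 0.95 ff 0.0 t 24.1 tilt [-0.      0.0009]
top jar 0 pliers 0 setter 0 rtin v t4 0
side jar 0 pliers 0 setter 0
```

Everything is in place and the bystanders haven't moved, so I'm handing in.

```bash
python3 -c "
from cell import *
print(finish_job())"
```

```text
the job is handed in; nothing more can be done
None
```

The job is done and handed in at about 24 s: setter, round tin and square tin stand released on their trays, the block is fully home on the anvil studs, and before/after pictures show the jar and pliers unmoved.

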